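# Load and start the cutlery steriliser

## Task

Stand every picnic server that is lying on the bench upright in the steel caddy of the steriliser (either end up). Once all are in, set the drying and sterilising times: turn the steriliser's dial until its white pointer is in line with the red marker, let go, and press the yellow key and then the blue key; after that turn the dial on to the green marker, let go, and press the green key. Press each key fully down and let it come back up before the next; leave the servers standing and the dial on the green marker, and do not disturb the tumbler, bento box, snack tin or cutlery case.

Things in the scene. Friction and masses are not known exactly. Their poses are not given: they have to be found in the camera images.
- spoon: serving spoon, 190 mm long, straight, rigid, about 60 g; lies flat at first; may be absent. Origin mid-length, mid-thickness (10 mm above the bench when flat); x along it to the head, z normal to its flat side. Handle: orange bar 18 mm wide (y), 20 mm thick (z), x=-95 to +50 mm; head metal, 28 mm wide, 8 mm thick, x=+50 to +95 mm
- fork: serving fork, 190 mm long, straight, rigid, about 60 g; lies flat at first; may be absent. Origin mid-length, mid-thickness (10 mm above the bench when flat); x along it to the head, z normal to its flat side. Handle: green bar 18 mm wide (y), 20 mm thick (z), x=-95 to +50 mm; head metal, 26 mm wide, 8 mm thick, x=+50 to +95 mm
- turner: turner (small slice), 190 mm long, straight, rigid, about 60 g; lies flat at first; may be absent. Origin mid-length, mid-thickness (10 mm above the bench when flat); x along it to the head, z normal to its flat side. Handle: blue bar 18 mm wide (y), 20 mm thick (z), x=-95 to +50 mm; head metal, 28 mm wide, 6 mm thick, x=+50 to +95 mm
- spreader: spreader, 190 mm long, straight, rigid, about 60 g; lies flat at first; may be absent. Origin mid-length, mid-thickness (10 mm above the bench when flat); x along it to the head, z normal to its flat side. Handle: red bar 18 mm wide (y), 20 mm thick (z), x=-95 to +50 mm; head metal, 20 mm wide, 6 mm thick, x=+50 to +95 mm
- paddle: rice paddle, 190 mm long, straight, rigid, about 60 g; lies flat at first; may be absent. Origin mid-length, mid-thickness (10 mm above the bench when flat); x along it to the head, z normal to its flat side. Handle: yellow bar 18 mm wide (y), 20 mm thick (z), x=-95 to +50 mm; head wooden, 24 mm wide, 10 mm thick, x=+50 to +95 mm
- steriliser: fixed white appliance, 170 mm deep (x) and 425 mm wide (y); origin under it on the bench, yaw varies. Its right part (y from -200 to +30 mm) is a control deck, top 60 mm above the bench, with the dial and three keys; its left part (y to +225 mm) is a 10 mm high tray with the steel caddy fixed on it
- caddy (a point): centre of the inner floor of the steel caddy, 14 mm above the bench, axes as the steriliser. Open box, inside 70 mm (x) by 134 mm (y), walls 4 mm, rim 98 mm above this point (112 mm above the bench); two 4 mm walls of rim height at y=-23 and +23 mm, along x, part it into three bays of 42 mm (y) by 70 mm (x). Servers in it lean on the walls
- dial_axis (a point): point on the vertical axis of the dial, 85 mm above the bench: half-way up its grip bar
- dial_tip (a point): tip of the dial's white pointer, 44 mm from the dial axis. The dial: black disc of 36 mm radius, top 70 mm above the bench, with a grey grip bar on it, 62 mm long along the pointer direction, 16 mm wide, its top 100 mm above the bench; a white stripe on top of the bar and a white pointer beyond it show the pointer end
- green_mark (a point): the same for the green marker, which stands farther round clockwise than the red one
- red_mark (a point): where the pointer tip must come for the red marker: 44 mm from the dial axis, at the inner point of the red marker on the dial's scale. The marker's place on the scale varies, standing 6 mm above the deck; it cannot be moved
- dial (a joint): angle of the dial, rad: 0 to 4.6 between its stops, growing clockwise seen from above; at 0 the pointer points along the steriliser's +x. Stays where it is left; friction 0.04 N m
- key_yellow (a joint): travel of the yellow key, m: 0 up, 0.006 fully down. Springs back; fully down takes 4 N
- key_blue (a joint): the same for the blue key
- key_green (a joint): the same for the green key
- key_yellow_top (a point): middle of the top of the round yellow key (radius 15 mm), which is pressed straight down; the three keys stand in a row along the steriliser's x, 54 mm apart
- key_blue_top (a point): the same for the blue key
- key_green_top (a point): the same for the green key
- tumbler: glass tumbler, 72 mm wide, 100 mm high, origin under it; leave alone
- bento: orange bento box with clip-on lid, 116 x 176 x 62 mm, origin under it; leave alone
- snack_tin: round steel snack tin, 100 mm wide, 60 mm high, origin under it; leave alone
- cutlery_case: blue cutlery case, 220 x 70 x 30 mm, origin under it; leave alone
Things that resemble listed ones, but are neither listed nor needed, are in the scene too. Of the things like the turner, leave any that is turquoise; of the rest the smaller one is meant. Of the things that look like the paddle, the larger one is meant.

How it is judged:
On the way, in this order (a step that is already met when the one before it is completed fails the run):
1. every server present stands in the caddy, let go (x of spoon in the frame of caddy between -0.05 and 0.05 m and y of spoon in the frame of caddy between -0.085 and 0.085 m and z of spoon in the frame of caddy between 0.07 and 0.115 m and (angle between spoon's own x axis and vertical below 0.6 rad or angle between spoon's own x axis and vertical above 2.54 rad) and x of fork in the frame of caddy between -0.05 and 0.05 m and y of fork in the frame of caddy between -0.085 and 0.085 m and z of fork in the frame of caddy between 0.07 and 0.115 m and (angle between fork's own x axis and vertical below 0.6 rad or angle between fork's own x axis and vertical above 2.54 rad) and x of turner in the frame of caddy between -0.05 and 0.05 m and y of turner in the frame of caddy between -0.085 and 0.085 m and z of turner in the frame of caddy between 0.07 and 0.115 m and (angle between turner's own x axis and vertical below 0.6 rad or angle between turner's own x axis and vertical above 2.54 rad) and x of spreader in the frame of caddy between -0.05 and 0.05 m and y of spreader in the frame of caddy between -0.085 and 0.085 m and z of spreader in the frame of caddy between 0.07 and 0.115 m and (angle between spreader's own x axis and vertical below 0.6 rad or angle between spreader's own x axis and vertical above 2.54 rad) and x of paddle in the frame of caddy between -0.05 and 0.05 m and y of paddle in the frame of caddy between -0.085 and 0.085 m and z of paddle in the frame of caddy between 0.07 and 0.115 m and (angle between paddle's own x axis and vertical below 0.6 rad or angle between paddle's own x axis and vertical above 2.54 rad) and contact force between the fingers and spoon below 0.1 N and contact force between the fingers and fork below 0.1 N and contact force between the fingers and turner below 0.1 N and contact force between the fingers and spreader below 0.1 N and contact force between the fingers and paddle below 0.1 N), for 0.4 s.
2. the dial's pointer is on the red marker and the dial let go (horizontal distance between dial_tip and red_mark below 0.0055 m and contact force between the fingers and dial below 0.1 N and velocity of joint dial between -0.05 and 0.05 rad/s), for 0.2 s.
3. the yellow key is pressed, the others up, the dial on the red marker (horizontal distance between dial_tip and red_mark below 0.0055 m and value of joint key_yellow above 0.004 m and value of joint each of key_blue, key_green below 0.002 m), for 0.05 s.
4. the blue key is pressed, the others up, the dial on the red marker (horizontal distance between dial_tip and red_mark below 0.0055 m and value of joint key_blue above 0.004 m and value of joint each of key_yellow, key_green below 0.002 m), for 0.05 s.
5. the dial's pointer is on the green marker and the dial let go (horizontal distance between dial_tip and green_mark below 0.0055 m and contact force between the fingers and dial below 0.1 N and velocity of joint dial between -0.05 and 0.05 rad/s), for 0.2 s.
6. the green key is pressed, the others up, the dial on the green marker (horizontal distance between dial_tip and green_mark below 0.0055 m and value of joint key_green above 0.004 m and value of joint each of key_yellow, key_blue below 0.002 m), for 0.05 s.
At the end, for the whole second after the job is handed in: Every server present stands in the caddy within 34 degrees of vertical and its middle 70 to 115 mm above the caddy floor; the pointer tip is within 5.5 mm (7 degrees) of the green marker; all three keys are up again (x of spoon in the frame of caddy between -0.05 and 0.05 m and y of spoon in the frame of caddy between -0.085 and 0.085 m and z of spoon in the frame of caddy between 0.07 and 0.115 m and (angle between spoon's own x axis and vertical below 0.6 rad or angle between spoon's own x axis and vertical above 2.54 rad) and x of fork in the frame of caddy between -0.05 and 0.05 m and y of fork in the frame of caddy between -0.085 and 0.085 m and z of fork in the frame of caddy between 0.07 and 0.115 m and (angle between fork's own x axis and vertical below 0.6 rad or angle between fork's own x axis and vertical above 2.54 rad) and x of turner in the frame of caddy between -0.05 and 0.05 m and y of turner in the frame of caddy between -0.085 and 0.085 m and z of turner in the frame of caddy between 0.07 and 0.115 m and (angle between turner's own x axis and vertical below 0.6 rad or angle between turner's own x axis and vertical above 2.54 rad) and x of spreader in the frame of caddy between -0.05 and 0.05 m and y of spreader in the frame of caddy between -0.085 and 0.085 m and z of spreader in the frame of caddy between 0.07 and 0.115 m and (angle between spreader's own x axis and vertical below 0.6 rad or angle between spreader's own x axis and vertical above 2.54 rad) and x of paddle in the frame of caddy between -0.05 and 0.05 m and y of paddle in the frame of caddy between -0.085 and 0.085 m and z of paddle in the frame of caddy between 0.07 and 0.115 m and (angle between paddle's own x axis and vertical below 0.6 rad or angle between paddle's own x axis and vertical above 2.54 rad) and horizontal distance between dial_tip and green_mark below 0.0055 m and value of joint each of key_yellow, key_blue, key_green below 0.002 m); the robot touches nothing.
It fails at once if the green key is pressed while the dial is off the green marker (value of joint key_green above 0.004 m and horizontal distance between dial_tip and green_mark above 0.007 m).
It fails at once if two keys are down at the same time (value of joint each of key_yellow, key_blue above 0.004 m or value of joint each of key_blue, key_green above 0.004 m or value of joint each of key_yellow, key_green above 0.004 m).
It fails at once if tumbler, bento box, snack tin or cutlery case is shifted by more than 40 mm (distance of any of tumbler, bento, snack_tin, cutlery_case from where it was at the start of the episode above 0.04 m).
It fails at once if the tumbler is tipped (angle between tumbler's own z axis and vertical above 0.4 rad).
Of spoon, fork, turner, spreader, paddle only 3 to 5 are there at a start; the rules pass over those that are not, and their reading is None.
At some moment in a run one of spoon, fork, turner, spreader, paddle may be knocked a few centimetres aside while the robot is not near it.
Once in a run the grip may slacken for a moment while it holds something.
It also fails if it takes over 210 s, if anything falls off the work surface, if the arm or the gripper's body presses on something with over 40 N, if the wrist force passes 120 N, or if a joint passes its speed limit or range.

## Robot

A 6-joint arm with a two-finger parallel gripper is mounted at the origin on the work surface. World frame = base frame: x ahead of the robot, y to its left, z up, the work surface at z = 0. Lengths are in m, angles in rad, forces in N, time in s.
With the tool pointing down it reaches from about 0.375 to 0.9 m from the base axis. Payload 3.1 kg.
Tool frame: the origin (TCP) lies at the very end of the fingers, on their centre line; the grasp point (between the pads) lies 19 mm behind it; z points along the fingers, y is the direction in which the jaws open and shut (so a half turn about z gives the same grasp; the last joint's range is limited). The gripper opens to 87 mm and grips with 3 to 60 N. Pads are 19 mm wide; open, the fingers measure 117 mm over their backs; the gripper's body (75 mm by 190 mm) begins 51 mm behind the grasp point.
Start: joints at [-1.52, 0.527, 1.433, -0, 1.181, -0.178], TCP at [0.142, -0.609, 0.223] pointing down, gripper open.
Joint ranges: [-3.08, 3.08], [-0.75, 2.2], [0.22, 2.44], [-1.43, 4.57], [0, 2.65], [-2.85, 2.85]. Speed limits (rad/s): [2.79, 2.79, 3.14, 3.14, 3.14, 3.14].

## Interface

Orientations are given as a unit quaternion [x, y, z, w].
In Python, from rig import robot gives the robot as it stands.
- The arm moves only by the tool arm_command, never from a script. Its argument "targets" is a list of rows, each a list of 5 numbers: the shift along the tool's x, y, z in cm, then the turn about the tool's z in rad, then the finger opening in cm, from 0 to 8.7. In form: [[dx, dy, dz, spin, hand], ...]. A call has 1 to 5 rows; each row is the pose to reach, as a shift and turn from the pose commanded when the call began, along the tool's axes at that moment; what a row does not reach only later rows make up. A row lasts 1/8 s, in which the tool goes at most 62.5 mm and 10.7 degrees, less where a joint would pass 70% of its speed; a pose out of reach is approached as far as the arm can. A call with a gripper value outside its range is refused whole. The fingers move at their own pace and stop on an object; "newtons" is the grip in N (left out, the last holds). Time passes only in rows, so rows that repeat a pose let the fingers close. It gives the time, the measured TCP pose, the force and the opening at its end, in the units of the state.
- robot.get_obs(): the state, without advancing time (a new reading comes with each control period).
- robot.camera(name): name is "side" or "top"; returns (picture, depth): 420x560x3 uint8, red, green, blue; 420x560 float32, m along the optical axis (not along the pixel's ray), 0 where there is no reading.
- robot.camera_model(name): a dict with "mtx" (3x3 intrinsics, pixels), "extrinsics" (4x4, takes a point from world to camera coordinates). Camera axes: x right, y up, looking along -z (the intrinsics and any distortion apply to the point x, -y, -z); pixel columns grow to the right and rows downward; lengths in m; the calibration is good to about 2 mm. A picture is of the moment at which its call begins. camera_model takes no time and is no camera call.
- robot.hand_in(): hands the job in, once; it reports no verdict.
The state is a dict: "time": time; "q": joint angles; "joint_velocities": joint speeds; "joint_torque": joint torques, N m; "position": TCP position; "tool_rot": TCP orientation; "ft_force": force on the tool from outside, world axes, zero at the start; "moment": the same for the moment, N m; "grip_width": finger opening in m.
Only numpy, scipy, OpenCV 4.12 (cv2) and the standard library are available. Lean on these libraries where they do the work, as an engineer would, in place of code of your own. Each camera call takes 0.05 s, during which the arm holds its last target.

## Working session

There is one attempt and no reset: what is moved stays moved. The work goes in short steps, Python scripts to look and compute and a tool call to move; the robot and the scene stay as the last step left them, time stands still between calls to the robot, and variables do not carry over. Pictures are saved under pics/ and viewed, and the job is handed in when it is done.

Besides the shell and the picture viewer there is one more tool, called after "Call:" as a command line: name --pt "numbers of a row" for each row, then --argument value for the rest. arm_command: Moves the arm, as the interface text tells. Its arguments: {"type":"object","properties":{"targets":{"type":"array","items":{"type":"array","items":{"type":"number"}}},"newtons":{"type":"number"}},"required":["targets"]}

```bash
ls; mkdir -p pics; python3 - <<'E'
from rig import robot
import cv2, numpy as np
o=robot.get_obs(); print({k:np.round(v,3) for k,v in o.items()})
for n in ("top","side"):
    p,d=robot.camera(n); cv2.imwrite(f"pics/{n}0.png",p[:,:,::-1]); m=robot.camera_model(n); print(n,np.round(m["mtx"],2),np.round(m["extrinsics"],4),[k for k in m]); np.save(f"{n}0d.npy",d)
    print({k:v for k,v in m.items() if k not in("mtx","extrinsics")})
E
```

```text
pics
{'time': np.float64(0.0), 'q': array([-1.519,  0.528,  1.434, -0.   ,  1.181, -0.179]), 'joint_velocities': array([ 0.001, -0.001, -0.001,  0.001, -0.002, -0.001]), 'joint_torque': array([-1.0000e-03, -4.4004e+01, -1.7659e+01,  6.3000e-02,  5.8000e-02,
       -0.0000e+00]), 'position': array([ 0.142, -0.608,  0.222]), 'tool_rot': array([ 0.993,  0.115,  0.   , -0.001]), 'ft_force': array([0.227, 0.502, 0.857]), 'moment': array([-0.015,  0.008, -0.   ]), 'grip_width': np.float64(0.087)}
top [[419.35   0.   279.81]
 [  0.   419.35 207.02]
 [  0.     0.     1.  ]] [[-0.0153 -0.9995 -0.0266  0.005 ]
 [ 0.9927 -0.0183  0.1193 -0.5352]
 [-0.1197 -0.0246  0.9925 -1.3668]
 [ 0.      0.      0.      1.    ]] ['mtx', 'extrinsics']
{}
side [[490.23   0.   275.67]
 [  0.   490.23 207.42]
 [  0.     0.     1.  ]] [[-0.9898 -0.1405 -0.0215  0.5461]
 [ 0.0774 -0.6593  0.7479 -0.1319]
 [-0.1193  0.7386  0.6635 -1.1701]
 [ 0.      0.      0.      1.    ]] ['mtx', 'extrinsics']
{}
```

View pics/top0.png

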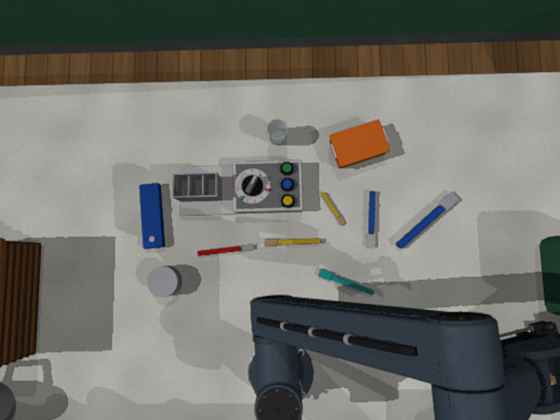

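View pics/side0.png

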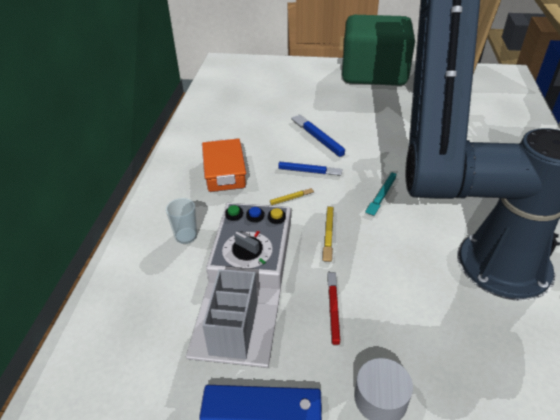

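```bash
cat > h.py <<'E'
from rig import robot
import cv2, numpy as np
def snap(n,tag=None):
    p,d=robot.camera(n); b=np.ascontiguousarray(p[:,:,::-1])
    if tag: cv2.imwrite(f"pics/{n}_{tag}.png",b)
    return b,d
def cam(n):
    m=robot.camera_model(n); return np.array(m["mtx"]),np.array(m["extrinsics"])
def ray(n,u,v):
    K,E=cam(n); R,t=E[:3,:3],E[:3,3]
    dc=np.array([(u-K[0,2])/K[0,0],-(v-K[1,2])/K[1,1],-1.]); return -R.T@t, R.T@dc
def onz(n,u,v,z):
    o,d=ray(n,u,v); return o+d*(z-o[2])/d[2]
def proj(n,P):
    K,E=cam(n); c=E[:3,:3]@np.array(P)+E[:3,3]; return K[0,0]*c[0]/-c[2]+K[0,2], K[1,1]*-c[1]/-c[2]+K[1,2]
def cloud(n,d):
    K,E=cam(n); v,u=np.mgrid[:d.shape[0],:d.shape[1]]
    pc=np.stack([(u-K[0,2])/K[0,0]*d,-(v-K[1,2])/K[1,1]*d,-d],-1)
    return (pc-E[:3,3])@E[:3,:3]
def crop(b,x0,y0,x1,y1,f,name):
    cv2.imwrite(f"pics/{name}.png",cv2.resize(b[y0:y1,x0:x1],None,fx=f,fy=f,interpolation=cv2.INTER_CUBIC))
# hue ranges
COL={'orange':(8,18),'yellow':(19,34),'green':(45,80),'turq':(81,97),'blue':(100,130),'red':(170,6)}
def blobs(b,c,smin=110,vmin=50,amin=25):
    h=cv2.cvtColor(b,cv2.COLOR_BGR2HSV); lo,hi=COL[c]
    m=((h[...,0]>=lo)&(h[...,0]<=hi)) if lo<=hi else ((h[...,0]>=lo)|(h[...,0]<=hi))
    m=(m&(h[...,1]>smin)&(h[...,2]>vmin)).astype(np.uint8)
    out=[]
    for k in cv2.findContours(m,cv2.RETR_EXTERNAL,cv2.CHAIN_APPROX_NONE)[0]:
        if cv2.contourArea(k)>=amin: out.append((cv2.contourArea(k),cv2.minAreaRect(k)))
    return sorted(out,key=lambda t:-t[0])
E
python3 - <<'E'
from h import *
t=cv2.imread("pics/top0.png"); s=cv2.imread("pics/side0.png")
crop(t,165,145,325,225,5,"top0_st"); crop(s,180,190,300,370,3.3,"side0_st")
for c in ('orange','yellow','green','turq','blue','red'):
    for a,r in blobs(t,c):
        bx=cv2.boxPoints(r); i=np.argmin([np.linalg.norm(bx[1]-bx[0]),np.linalg.norm(bx[2]-bx[1])])
        e=[(bx[0]+bx[1])/2,(bx[2]+bx[3])/2] if i==0 else [(bx[1]+bx[2])/2,(bx[3]+bx[0])/2]
        w=[onz("top",*q,0.02) for q in e]
        print(c,a,np.round(r[0]),np.round(w[0][:2],3),np.round(w[1][:2],3),"len",round(np.linalg.norm(w[0]-w[1]),3),"wid",round(min(r[1])*1.34/419,3))
E
```

```text
orange 16430.0 [280.  62.] [ 1.047 -0.978] [1.049 0.989] len 1.967 wid 0.1
orange 1779.5 [359. 143.] [ 0.778 -0.365] [ 0.722 -0.188] len 0.186 wid 0.113
orange 263.0 [  8. 303.] [0.431 0.908] [0.039 0.908] len 0.392 wid 0.011
orange 247.5 [  2. 288.] [0.445 0.939] [0.122 0.918] len 0.324 wid 0.016
orange 223.0 [ 14. 302.] [0.427 0.885] [0.048 0.885] len 0.379 wid 0.01
orange 156.0 [ 34. 299.] [0.423 0.82 ] [0.073 0.821] len 0.35 wid 0.009
orange 116.0 [ 28. 299.] [0.423 0.841] [0.067 0.841] len 0.356 wid 0.008
orange 80.5 [ 22. 286.] [0.423 0.863] [0.156 0.863] len 0.267 wid 0.009
orange 33.0 [270. 242.] [0.419 0.011] [0.42  0.047] len 0.037 wid 0.013
yellow 158.0 [299. 241.] [ 0.423 -0.136] [0.42  0.008] len 0.143 wid 0.015
yellow 79.5 [330. 205.] [ 0.585 -0.146] [ 0.5   -0.198] len 0.1 wid 0.011
yellow 67.0 [288. 200.] [ 0.571 -0.019] [ 0.549 -0.041] len 0.031 wid 0.029
green 508.0 [550. 256.] [ 0.415 -0.888] [ 0.308 -0.878] len 0.107 wid 0.058
green 58.5 [286. 167.] [ 0.673 -0.044] [ 0.674 -0.013] len 0.031 wid 0.026
green 52.5 [552. 307.] [ 0.201 -0.855] [ 0.19  -0.897] len 0.044 wid 0.026
turq 249.5 [346. 282.] [ 0.318 -0.13 ] [ 0.251 -0.304] len 0.186 wid 0.025
blue 1191.0 [151. 215.] [0.626 0.441] [0.408 0.422] len 0.218 wid 0.067
blue 384.5 [420. 226.] [ 0.527 -0.544] [ 0.399 -0.392] len 0.198 wid 0.024
blue 176.0 [372. 212.] [ 0.585 -0.313] [ 0.444 -0.307] len 0.141 wid 0.016
blue 64.0 [286. 184.] [ 0.632 -0.028] [ 0.601 -0.027] len 0.031 wid 0.029
red 154.0 [219. 250.] [0.402 0.132] [0.387 0.272] len 0.141 wid 0.015
```

View pics/top0_st.png

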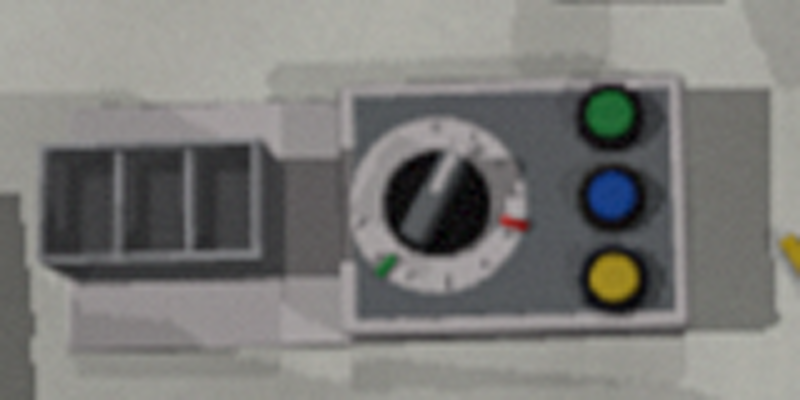

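View pics/side0_st.png

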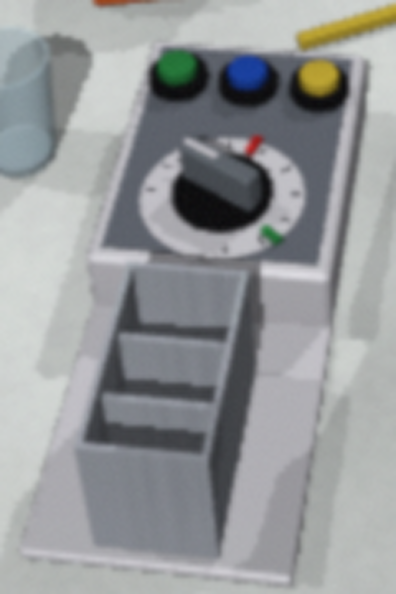

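```bash
cat >> h.py <<'E'
def yaw(o=None):
    o=o or robot.get_obs(); x,y,z,w=o["tool_rot"]; R=np.array([1-2*(y*y+z*z),2*(x*y+z*w)]); return np.arctan2(R[1],R[0])
def go(P,a=None):
    o=robot.get_obs(); p=np.array(o["position"]); a0=yaw(o); d=np.array(P)-p
    r=[d[0]*np.cos(a0)+d[1]*np.sin(a0), d[0]*np.sin(a0)-d[1]*np.cos(a0), -d[2]]
    s=0 if a is None else a0-a
    print("move cm",np.round(np.array(r)*100,2),"spin",round(s,3),"| at",np.round(p,4),"yaw",round(a0,3),"q6",round(o["q"][5],2),"t",round(float(o["time"]),2))
E
cat > a.py <<'E'
import sys
from h import *
v=[float(x) for x in sys.argv[1:]]; go(v[:3],v[3] if len(v)>3 else None)
E
python3 a.py 0.4225 -0.118 0.15 1.571
python3 - <<'E'
from h import *
for c in ('yellow','blue','green'):
  for n in('top','side'):
    b=cv2.imread(f"pics/{n}0.png"); d=np.load(n+"0d.npy"); C=cloud(n,d)
    for a,r in blobs(b,c,amin=40):
        if max(r[1])<30 and min(r[1])>8: print(c,n,np.round(r[0],1),np.round(C[int(round(r[0][1])),int(round(r[0][0]))],4),np.round(onz(n,*r[0],.075),4))
d=np.load("top0d.npy"); C=cloud("top",d)
m=(np.abs(C[...,2]-.112)<.012)&(C[...,1]>.1)&(C[...,1]<.4)&(C[...,0]>.5)&(C[...,0]<.75); P=C[m]; print(len(P),P.min(0),P.max(0))
for u,v in((210,202),(253,185),(290,210)): print(u,v,C[v,u])
E
```

```text
move cm [ 38.44 -41.32   7.16] spin -1.341 | at [ 0.1424 -0.6079  0.2216] yaw 0.23 q6 -0.18 t 0.1
yellow top [287.5 200. ] [ 0.5514 -0.032   0.0825] [ 0.5524 -0.0303  0.075 ]
yellow side [276.  213.5] [ 0.5521 -0.0205  0.0798] [ 0.5532 -0.0274  0.075 ]
blue top [286.5 183.5] [ 0.6039 -0.0264  0.0817] [ 0.6067 -0.028   0.075 ]
blue side [254.5 212. ] [ 0.6063 -0.0188  0.0821] [ 0.6068 -0.0267  0.075 ]
green top [552.4 307.4] [ 0.2019 -0.8487  0.0634] [ 0.2022 -0.8429  0.075 ]
green side [233.  210.5] [ 0.6599 -0.0226  0.0797] [ 0.6609 -0.0259  0.075 ]
272 [0.56100512 0.10114962 0.10009356] [0.64050597 0.33779692 0.11969544]
210 202 [0.55994433 0.23495302 0.0066352 ]
253 185 [0.6000992  0.07928257 0.09665648]
290 210 [ 0.52134012 -0.03782567  0.06064931]
```

Call:
arm_command --pt "19 -21 3.5 -0.7 5" --pt "38.4 -41.3 5 -1.34 5" --pt "38.4 -41.3 5 -1.34 5" --pt "38.4 -41.3 5 -1.34 5" --pt "38.4 -41.3 5 -1.34 5"

```text
time: 0.72
position: [0.297, -0.3364, 0.1936]
tool_rot: [0.833, 0.553, 0.0, -0.0]
ft_force: [1.2, -0.7, -0.0]
grip_width: 0.0515
```

Call:
arm_command --pt "0 0 0 0 5"

```text
time: 0.85
position: [0.2969, -0.3327, 0.1931]
tool_rot: [0.833, 0.554, 0.001, -0.003]
ft_force: [0.4, -0.1, -0.8]
grip_width: 0.0506
```

```bash
python3 a.py 0.4225 -0.118 0.15 1.571
```

```text
move cm [24.66  3.27  4.31] spin -0.398 | at [ 0.2969 -0.3327  0.1931] yaw 1.173 q6 -0.7 t 0.85
```

Call:
arm_command --pt "24.7 3.3 4.3 -0.4 5" --pt "24.7 3.3 4.3 -0.4 5" --pt "24.7 3.3 4.3 -0.4 5" --pt "24.7 3.3 4.3 -0.4 5" --pt "24.7 3.3 4.3 -0.4 5"

```text
time: 1.48
position: [0.4248, -0.1212, 0.1502]
tool_rot: [0.706, 0.708, -0.0, -0.001]
ft_force: [0.9, -0.5, -0.3]
grip_width: 0.0502
```

```bash
python3 - <<'E'
from h import *
b,_=snap("top","1"); s,_=snap("side","1"); 
go((.4225,-.118,.003),1.571)
E
```

```text
move cm [ 0.62 -0.18 14.77] spin -0.002 | at [ 0.4243 -0.1242  0.1507] yaw 1.569 q6 -0.54 t 1.57
```

View pics/top_1.png

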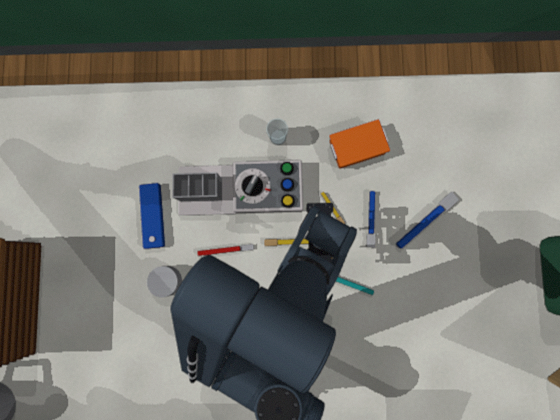

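View pics/side_1.png

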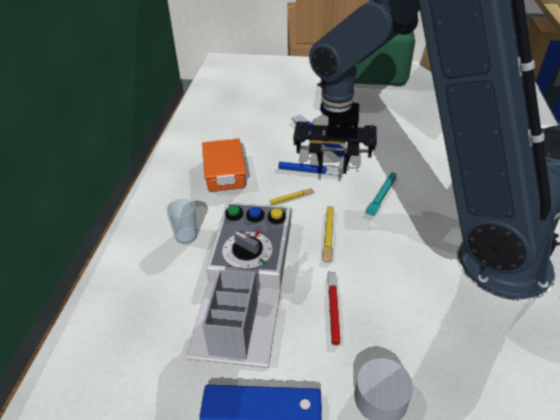

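Call:
arm_command --pt "0.6 -0.2 6 0 5" --pt "0.6 -0.2 10 0 5" --pt "0.6 -0.2 13 0 5" --pt "0.6 -0.2 14.5 0 5" --pt "0.6 -0.2 14.5 0 5"

```text
time: 2.2
position: [0.4212, -0.12, 0.0051]
tool_rot: [0.71, 0.704, -0.0, -0.001]
ft_force: [0.4, -0.9, 0.2]
grip_width: 0.0499
```

```bash
python3 - <<'E'
from h import *
b,_=snap("side","2"); crop(b,280,150,400,300,4,"s2c")
go((.4225,-.118,.003),1.571)
E
```

```text
move cm [0.19 0.09 0.27] spin -0.007 | at [ 0.4216 -0.1199  0.0057] yaw 1.564 q6 -0.53 t 2.25
```

View pics/s2c.png

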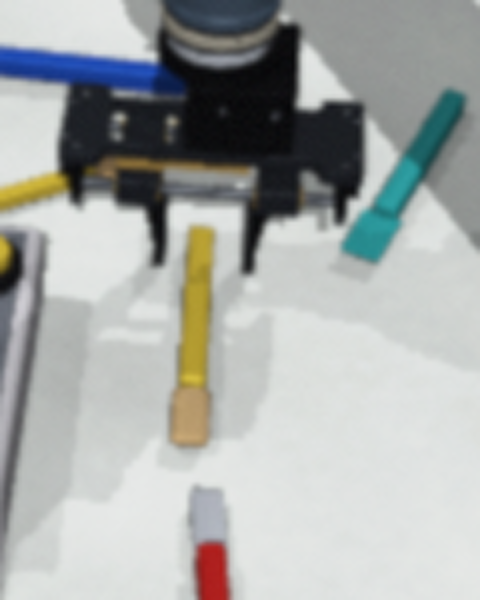

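Call:
arm_command --pt "0.2 0 0.2 0 4" --pt "0.2 0 0.2 0 1.2" --pt "0.2 0 0.2 0 1.2" --pt "0.2 0 0.2 0 1.2" --pt "0.2 0 0.2 0 1.2" --newtons 6

```text
time: 2.88
position: [0.4221, -0.116, 0.0042]
tool_rot: [0.708, 0.706, 0.0, 0.0]
ft_force: [0.4, 0.5, 3.2]
grip_width: 0.0178
```

Call:
arm_command --pt "0.1 0 -1.5 0 1.2" --pt "0.3 0 -3 0 1.2" --newtons 6

```text
time: 3.12
position: [0.4215, -0.1128, 0.034]
tool_rot: [0.708, 0.706, -0.0, -0.0]
ft_force: [0.1, 0.8, -0.6]
grip_width: 0.0182
```

```bash
python3 - <<'E'
from h import *
b,_=snap("side","3"); crop(b,280,150,400,300,4,"s3c")
go((.4225,-.118,.003),1.571)
E
```

```text
move cm [-0.52  0.04  3.24] spin -0.003 | at [ 0.4221 -0.1128  0.0354] yaw 1.568 q6 -0.52 t 3.17
```

View pics/s3c.png

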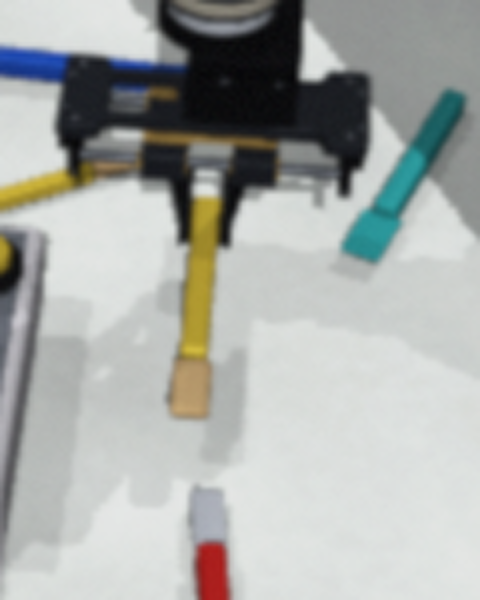

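Call:
arm_command --pt "0.2 0 -2 0 1.2" --pt "0.6 0 -4 0 1.2" --pt "0.6 0 -4 0 1.2" --newtons 3

```text
time: 3.55
position: [0.4223, -0.1071, 0.0745]
tool_rot: [0.708, 0.706, 0.0, 0.001]
ft_force: [0.2, -1.0, 0.3]
grip_width: 0.018
```

```bash
python3 - <<'E'
from h import *
b,d=snap("side","4"); crop(b,280,150,400,300,4,"s4c")
C=cloud("side",d); h=cv2.cvtColor(b,cv2.COLOR_BGR2HSV)
m=(h[...,0]>=14)&(h[...,0]<=34)&(h[...,1]>90)&(d>0)&(C[...,0]>.38)&(C[...,0]<.46)&(C[...,1]>-.2)
P=C[m]; o=np.argsort(P[:,1])
for k in np.array_split(P[o],8): print(np.round(np.median(k,0),3))
go((.4225,-.118,.003),1.571)
E
```

```text
[ 0.426 -0.112  0.093]
[ 0.42  -0.093  0.085]
[ 0.421 -0.081  0.172]
[ 0.425 -0.072  0.072]
[ 0.422 -0.046  0.058]
[ 0.422 -0.016  0.044]
[0.423 0.008 0.026]
[0.422 0.033 0.014]
move cm [-1.09  0.04  7.09] spin -0.003 | at [ 0.4221 -0.1071  0.0739] yaw 1.568 q6 -0.5 t 3.6
```

View pics/s4c.png

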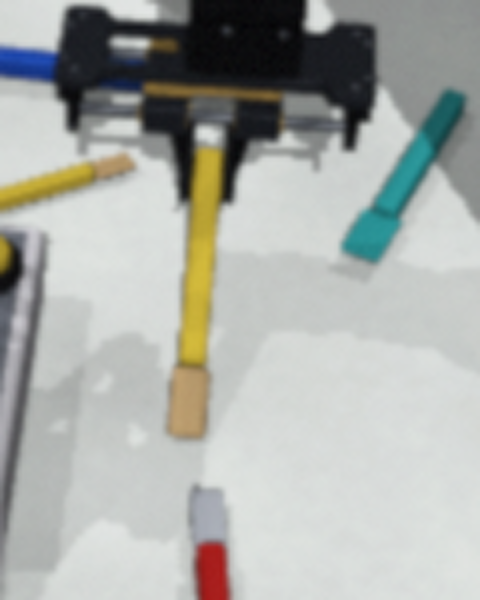

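Call:
arm_command --pt "1.8 0 -2.2 0 1.2" --pt "3.7 0 -3.9 0 1.2" --pt "5.5 0 -5.4 0 1.2" --pt "7.2 0 -6.5 0 1.2" --pt "9.2 0 -7.6 0 1.2"

```text
time: 4.22
position: [0.4217, -0.0145, 0.1492]
tool_rot: [0.709, 0.706, -0.0, -0.001]
ft_force: [-0.2, 0.1, -0.3]
grip_width: 0.0186
```

```bash
cat > pose.py <<'E'
import sys
from h import *
# pose.py tag hlo hhi x0 x1 y0 y1 cropbox(side)
tag=sys.argv[1]; lo,hi=int(sys.argv[2]),int(sys.argv[3]); x0,x1,y0,y1=map(float,sys.argv[4:8])
b,d=snap("side",tag); c=list(map(int,sys.argv[8:12])) if len(sys.argv)>8 else [280,150,400,300]; crop(b,*c,4,"s"+tag)
C=cloud("side",d); h=cv2.cvtColor(b,cv2.COLOR_BGR2HSV)
H=h[...,0]; hm=((H>=lo)&(H<=hi)) if lo<=hi else ((H>=lo)|(H<=hi))
m=hm&(h[...,1]>100)&(d>0)&(C[...,0]>x0)&(C[...,0]<x1)&(C[...,1]>y0)&(C[...,1]<y1)
P=C[m]; print(len(P))
if len(P):
    P=P[np.abs(P-np.median(P,0)).max(1)<.15]; o=np.argsort(P[:,2])
    for k in np.array_split(P[o],7): print(np.round(np.median(k,0),3))
go((.4225,-.118,.003),None)
E
python3 pose.py 5 14 34 .38 .46 -.2 .1
```

```text
692
[0.422 0.088 0.078]
[0.422 0.067 0.1  ]
[0.422 0.043 0.119]
[0.422 0.019 0.139]
[ 0.422 -0.004  0.157]
[ 0.423 -0.011  0.173]
[0.428 0.011 0.248]
move cm [-10.52   0.13  14.71] spin 0 | at [ 0.4215 -0.0127  0.1501] yaw 1.568 q6 -0.3 t 4.28
```

View pics/s5.png

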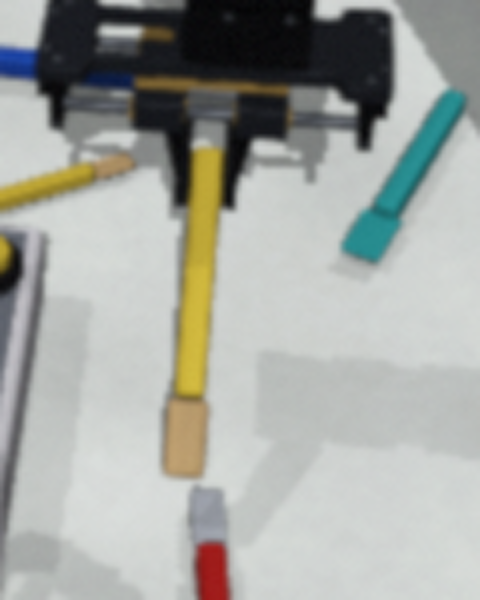

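Call:
arm_command --pt "4 0 -4 0 1.2" --pt "4 0 -4 0 1.2" --pt "4 0 -3 0 1.2" --pt "4 0 -2 0 1.2"

```text
time: 4.78
position: [0.4214, 0.0244, 0.168]
tool_rot: [0.709, 0.705, -0.001, -0.001]
ft_force: [-0.4, -0.4, -0.2]
grip_width: 0.0181
```

```bash
python3 pose.py 6 14 34 .38 .46 -.2 .2
```

```text
772
[0.421 0.092 0.048]
[0.421 0.079 0.083]
[0.421 0.063 0.114]
[0.421 0.046 0.145]
[0.422 0.032 0.174]
[0.422 0.026 0.194]
[0.431 0.05  0.267]
move cm [-14.25   0.27  16.39] spin 0 | at [0.4205 0.0245 0.1669] yaw 1.566 q6 -0.2 t 4.83
```

Call:
arm_command --pt "5 0 -3 0 1.2" --pt "5 0 -3 0 1.2" --pt "5 0 -2.5 0 1.2"

```text
time: 5.2
position: [0.4222, 0.0745, 0.194]
tool_rot: [0.708, 0.706, -0.0, -0.0]
ft_force: [-0.3, -0.7, 0.3]
grip_width: 0.018
```

```bash
python3 pose.py 7 14 34 .38 .46 -.2 .25
```

```text
802
[0.422 0.121 0.065]
[0.422 0.113 0.104]
[0.422 0.102 0.14 ]
[0.422 0.09  0.172]
[0.422 0.08  0.202]
[0.423 0.077 0.221]
[0.434 0.1   0.294]
move cm [-19.23   0.18  19.02] spin 0 | at [0.4215 0.0743 0.1932] yaw 1.567 q6 -0.08 t 5.25
```

Call:
arm_command --pt "4 0 -1 0 1.2" --pt "4 0 -1 0 1.2" --pt "4 0 -2.5 0 1.2" --pt "4 0 -2.5 0 1"

```text
time: 5.75
position: [0.423, 0.1139, 0.2197]
tool_rot: [0.709, 0.705, 0.0, 0.0]
ft_force: [-0.6, -0.9, -0.1]
grip_width: 0.018
```

```bash
python3 pose.py 8 14 34 .38 .46 -.2 .25
python3 - <<'E'
from h import *
for u,v in ((43,148),(262,142),(265,257),(45,260),(117,147),(188,145),(190,257),(120,259)): print(u,v,np.round(onz("top",165+u/5-.4,145+v/5-.4,.112),4))
# side rim corners from side crop (3.3x off 180,190)
for u,v in ((132,268),(250,270),(82,445),(208,450)): print('side',u,v,np.round(onz("side",180+u/3.3,190+v/3.3,.112),4))
for n,q in (("dialaxis top",(436,200)),("bar end",(453,155)),("bar end2",(413,240)),("red in",(503,221)),("red out",(527,226)),("green in",(393,258)),("green out",(380,275))): print(n,np.round(onz("top",165+q[0]/5-.4,145+q[1]/5-.4,.1 if 'bar' in n else .066),4))
E
```

```text
832
[0.423 0.152 0.088]
[0.423 0.146 0.128]
[0.423 0.137 0.164]
[0.423 0.127 0.197]
[0.423 0.12  0.227]
[0.424 0.115 0.246]
[0.429 0.139 0.318]
move cm [-23.19   0.11  21.63] spin 0 | at [0.4225 0.1139 0.2193] yaw 1.566 q6 0.01 t 5.8
43 148 [0.6375 0.3332 0.112 ]
262 142 [0.6385 0.1926 0.112 ]
265 257 [0.5643 0.1905 0.112 ]
45 260 [0.5651 0.3308 0.112 ]
117 147 [0.6371 0.2856 0.112 ]
188 145 [0.6375 0.24   0.112 ]
190 257 [0.5652 0.2382 0.112 ]
120 259 [0.5648 0.2829 0.112 ]
side 132 268 [0.6377 0.2034 0.112 ]
side 250 270 [0.5633 0.1959 0.112 ]
side 82 445 [0.6362 0.3368 0.112 ]
side 208 450 [0.5641 0.3311 0.112 ]
dialaxis top [0.6069 0.0859 0.066 ]
bar end [0.6299 0.0717 0.1   ]
bar end2 [0.5753 0.0977 0.1   ]
red in [0.5921 0.0421 0.066 ]
red out [0.5884 0.0264 0.066 ]
green in [0.569  0.1144 0.066 ]
green out [0.5579 0.123  0.066 ]
```

Call:
arm_command --pt "0 0 -3 0 1" --pt "3 0 -6 0 1" --pt "6 2 -8 0 1" --pt "9 5 -8 0 1" --pt "12 8 -8 0 1" --newtons 12

```text
time: 6.42
position: [0.5037, 0.2347, 0.2991]
tool_rot: [0.709, 0.706, -0.001, 0.0]
ft_force: [0.3, -0.8, 0.1]
grip_width: 0.0177
```

```bash
python3 a.py .601 .274 .298 1.571
```

```text
move cm [3.97 9.71 0.11] spin -0.005 | at [0.5037 0.2347 0.2991] yaw 1.566 q6 0.24 t 6.42
```

Call:
arm_command --pt "1.5 3.5 0 0 1" --pt "3 7 0 0 1" --pt "4 9.7 0 0 1" --pt "4 9.7 0 0 1" --pt "4 9.7 0 0 1"

```text
time: 7.05
position: [0.599, 0.2734, 0.2985]
tool_rot: [0.709, 0.706, -0.002, -0.001]
ft_force: [0.0, -0.6, -0.4]
grip_width: 0.018
```

```bash
python3 pose.py 9 14 34 .55 .65 .15 .4 150 130 330 350
python3 a.py .601 .274 .298 1.571; python3 - <<'E'
from h import *
t,_=snap("top","9"); crop(t,150,120,320,240,4,"t9")
E
```

```text
1193
[0.597 0.31  0.163]
[0.597 0.304 0.204]
[0.596 0.295 0.238]
[0.597 0.287 0.27 ]
[0.599 0.28  0.302]
[0.6   0.285 0.34 ]
[0.602 0.299 0.397]
move cm [-39.22 -17.48  29.6 ] spin 0 | at [0.5989 0.2735 0.299 ] yaw 1.567 q6 0.26 t 7.1
move cm [0.05 0.21 0.1 ] spin -0.004 | at [0.5989 0.2735 0.299 ] yaw 1.567 q6 0.26 t 7.1
```

View pics/s9.png

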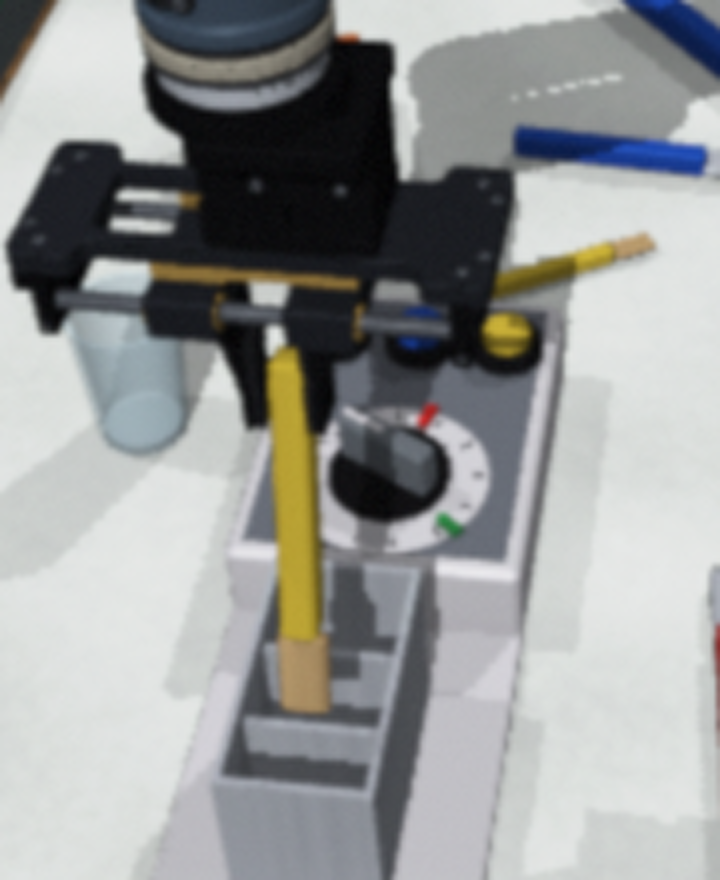

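View pics/t9.png

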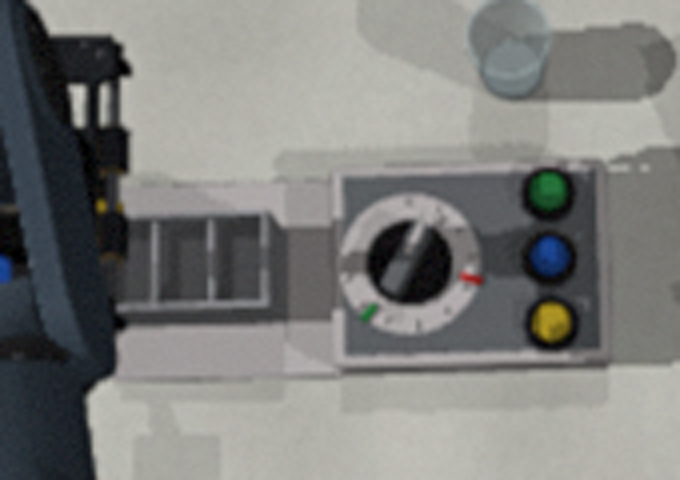

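Call:
arm_command --pt "0 0.2 2 0 1" --pt "0.2 0.2 4 0 1" --pt "0.5 0.2 6 0 1" --pt "1 0.2 8 0 1" --pt "1.5 0.2 9.5 0 1" --newtons 5

```text
time: 7.78
position: [0.6012, 0.2892, 0.2044]
tool_rot: [0.708, 0.706, -0.0, -0.0]
ft_force: [-0.5, 0.2, -0.1]
grip_width: 0.0178
```

```bash
python3 pose.py 10 14 34 .55 .65 .15 .4 150 130 330 350

```

```text
854
[0.599 0.319 0.11 ]
[0.598 0.313 0.136]
[0.599 0.306 0.163]
[0.6  0.3  0.19]
[0.602 0.293 0.217]
[0.604 0.314 0.29 ]
[0.605 0.315 0.304]
move cm [-40.81 -17.64  19.92] spin 0 | at [0.6002 0.2895 0.2022] yaw 1.568 q6 0.28 t 7.83
```

View pics/s10.png

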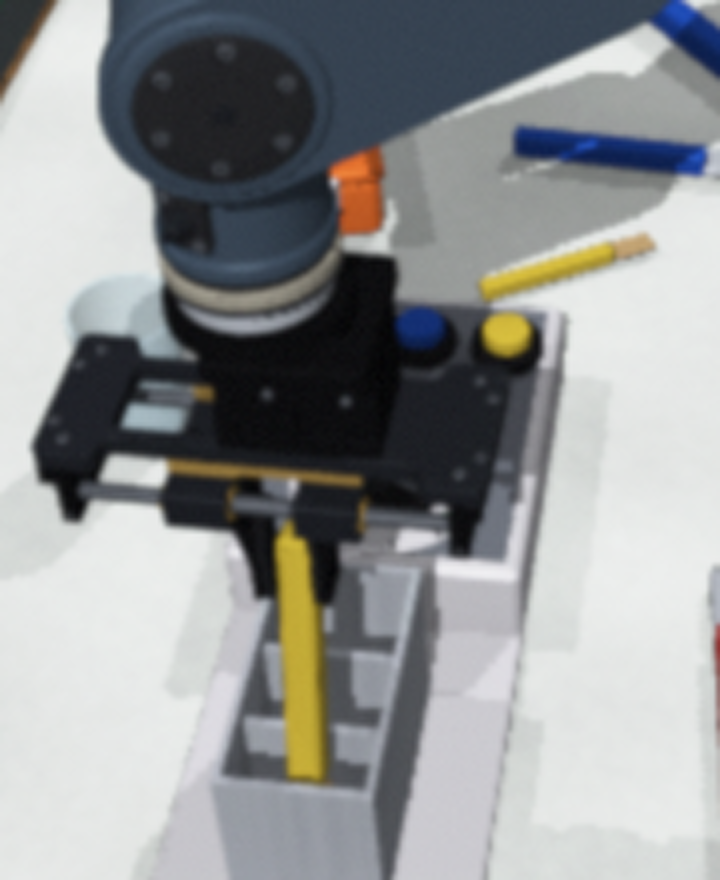

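Call:
arm_command --pt "0.3 0 1 0 1" --pt "0.7 0 2 0 1" --pt "1.2 0 2.7 0 1" --pt "1.8 0 3 0 1" --pt "2.3 0 3 0 1" --newtons 3

```text
time: 8.45
position: [0.6025, 0.3129, 0.1753]
tool_rot: [0.708, 0.706, 0.0, 0.0]
ft_force: [-0.5, -0.6, 1.6]
grip_width: 0.0176
```

```bash
python3 pose.py 11 14 34 .55 .65 .15 .4 150 130 330 350

```

```text
619
[0.598 0.325 0.112]
[0.599 0.323 0.134]
[0.6   0.321 0.156]
[0.603 0.318 0.179]
[0.604 0.317 0.201]
[0.615 0.338 0.269]
[0.603 0.339 0.275]
move cm [-43.22 -17.87  17.24] spin 0 | at [0.6025 0.3136 0.1754] yaw 1.568 q6 0.32 t 8.5
```

View pics/s11.png

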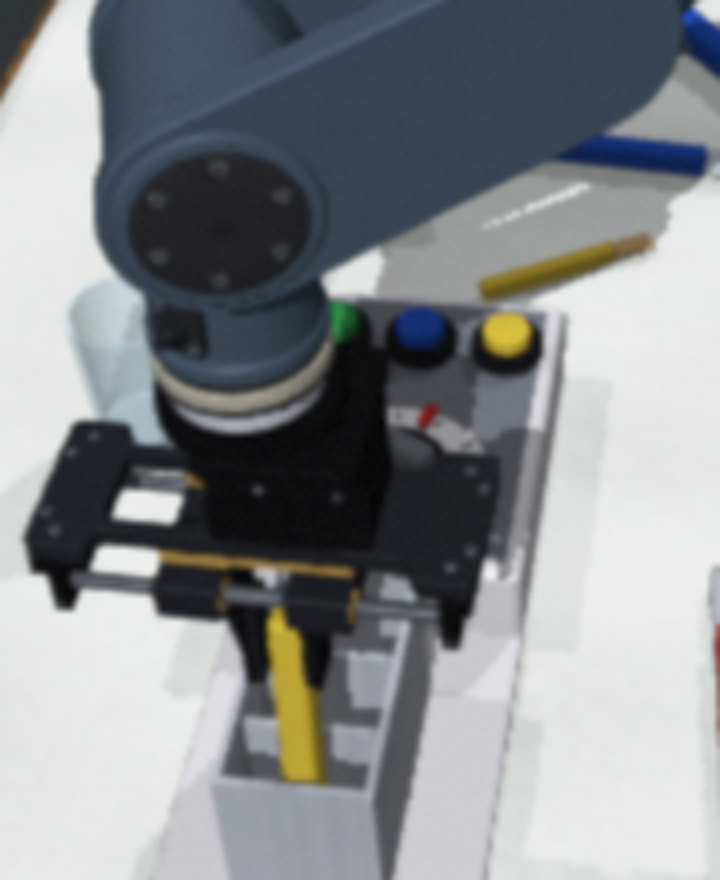

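Call:
arm_command --pt "1 0 0 0 1" --pt "2 0 0 0 1" --pt "2.3 0 0 0 1" --pt "2.3 0 0 0 2.6" --pt "2.3 0 0 0 4"

```text
time: 9.12
position: [0.6023, 0.3353, 0.1747]
tool_rot: [0.708, 0.706, -0.0, -0.0]
ft_force: [-0.1, 0.1, 0.1]
grip_width: 0.0293
```

Call:
arm_command --pt "0 0 0 0 4" --pt "0 0 -3 0 4" --pt "0 0 -6 0 4" --pt "-4 -4 -10 0 5" --pt "-8 -10 -10 0 5"

```text
time: 9.75
position: [0.5168, 0.2639, 0.277]
tool_rot: [0.708, 0.706, 0.004, 0.002]
ft_force: [-0.5, -0.5, -0.2]
grip_width: 0.048
```

```bash
python3 pose.py 12 14 34 .55 .65 .15 .4 150 130 330 350
python3 a.py .390 .257 .15 1.466
```

```text
459
[0.596 0.332 0.116]
[0.598 0.335 0.134]
[0.597 0.336 0.153]
[0.598 0.338 0.169]
[0.599 0.34  0.185]
[0.599 0.34  0.199]
[0.601 0.332 0.203]
move cm [-37.66  -7.8   26.98] spin 0 | at [0.5018 0.2583 0.2728] yaw 1.567 q6 0.28 t 9.8
move cm [ -0.17 -11.18  12.28] spin 0.101 | at [0.5018 0.2583 0.2728] yaw 1.567 q6 0.28 t 9.8
```

View pics/s12.png

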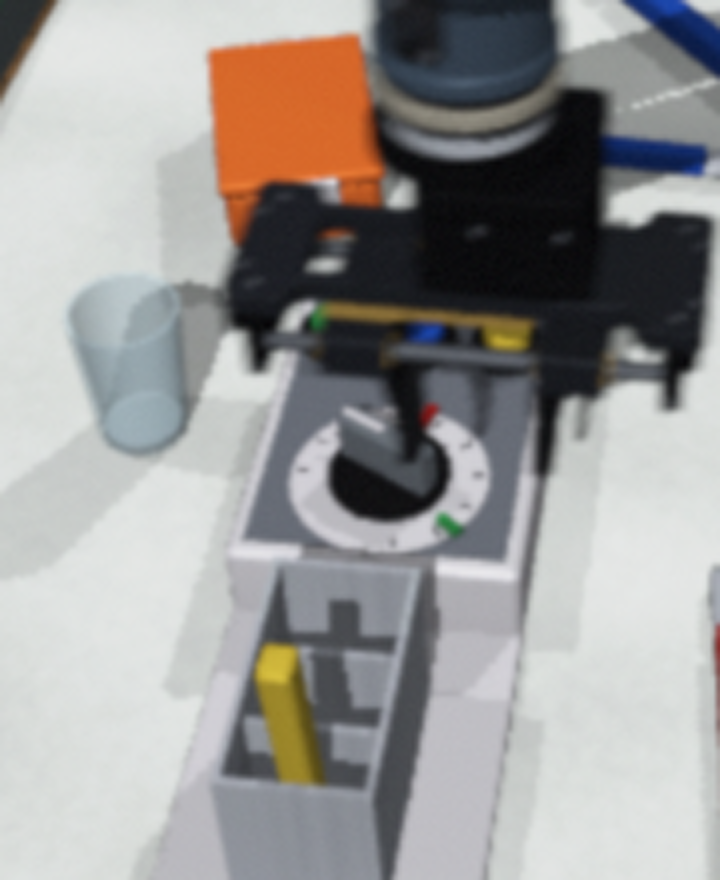

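```bash
python3 - <<'E'
from h import *
t,_=snap("top","13")
for c in ('red','blue'):
    for a,r in blobs(t,c):
        bx=cv2.boxPoints(r); i=np.argmin([np.linalg.norm(bx[1]-bx[0]),np.linalg.norm(bx[2]-bx[1])])
        e=[(bx[0]+bx[1])/2,(bx[2]+bx[3])/2] if i==0 else [(bx[1]+bx[2])/2,(bx[3]+bx[0])/2]
        w=[onz("top",*q,0.02) for q in e]; print(c,a,np.round(w[0][:2],3),np.round(w[1][:2],3))
go((.389,.256,.15),1.678)
E
```

```text
red 154.5 [0.402 0.132] [0.387 0.272]
blue 376.5 [ 0.527 -0.544] [ 0.4   -0.392]
blue 288.5 [0.532 0.437] [0.438 0.43 ]
blue 168.0 [ 0.585 -0.313] [ 0.444 -0.307]
blue 60.0 [ 0.632 -0.03 ] [ 0.601 -0.029]
move cm [ -0.5  -11.63  12.28] spin -0.112 | at [0.5054 0.2605 0.2728] yaw 1.566 q6 0.28 t 9.85
```

View pics/top_13.png

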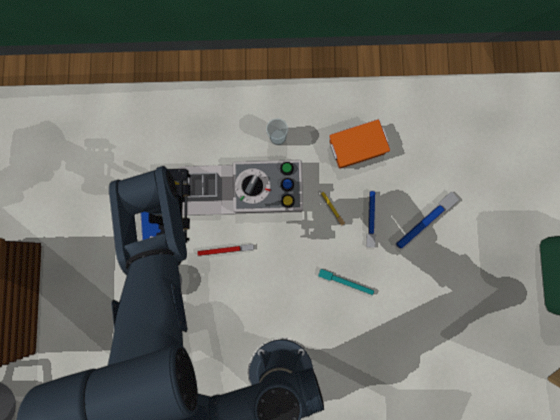

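Call:
arm_command --pt "-0.2 -5 3 -0.06 5" --pt "-0.5 -9 7 -0.11 5" --pt "-0.5 -11.6 12 -0.11 5" --pt "-0.5 -11.6 15 -0.11 5" --pt "-0.5 -11.6 15 -0.11 5"

```text
time: 10.48
position: [0.3974, 0.2593, 0.1226]
tool_rot: [0.668, 0.744, -0.002, -0.001]
ft_force: [0.7, 0.2, 0.2]
grip_width: 0.0498
```

```bash
python3 a.py .389 .256 .004 1.678
```

```text
move cm [-0.24 -0.87 11.86] spin -0.001 | at [0.3974 0.2593 0.1226] yaw 1.677 q6 0.24 t 10.47
```

Call:
arm_command --pt "0 0 5 0 5" --pt "0 0 9 0 5" --pt "0 0 9 0 5"

```text
time: 10.85
position: [0.3986, 0.2595, 0.0331]
tool_rot: [0.669, 0.744, -0.001, -0.001]
ft_force: [-0.0, 0.6, -0.9]
grip_width: 0.0501
```

```bash
python3 a.py .389 .256 .004 1.678
```

```text
move cm [-0.24 -1.    2.91] spin -0.001 | at [0.3986 0.2595 0.0331] yaw 1.677 q6 0.24 t 10.85
```

Call:
arm_command --pt "-0.2 -1 1 0 5" --pt "-0.2 -1 2.9 0 5" --pt "-0.2 -1 2.9 0 3" --pt "-0.2 -1 2.9 0 1.2" --pt "-0.2 -1 2.9 0 1.2" --newtons 3

```text
time: 11.48
position: [0.3899, 0.257, 0.0063]
tool_rot: [0.668, 0.744, 0.001, 0.001]
ft_force: [0.4, 0.6, 0.3]
grip_width: 0.0277
```

Call:
arm_command --pt "0 0 0 0 1.2" --pt "0 0 -1 0 1.2" --pt "-0.2 0 -2.5 0 1.2" --pt "-0.4 0 -4 0 1.2"

```text
time: 11.98
position: [0.3893, 0.2525, 0.0463]
tool_rot: [0.668, 0.744, 0.0, 0.0]
ft_force: [0.7, -0.5, 0.4]
grip_width: 0.0182
```

```bash
python3 pose.py 14 170 6 .3 .5 0 .4 280 220 400 370
```

```text
200
[0.39  0.214 0.047]
[0.388 0.241 0.052]
[0.388 0.253 0.056]
[0.388 0.262 0.058]
[0.389 0.259 0.06 ]
[0.388 0.263 0.062]
[0.392 0.266 0.066]
move cm [-37.21  -0.72   4.48] spin 0 | at [0.3901 0.2527 0.0478] yaw 1.677 q6 0.23 t 12.03
```

View pics/s14.png

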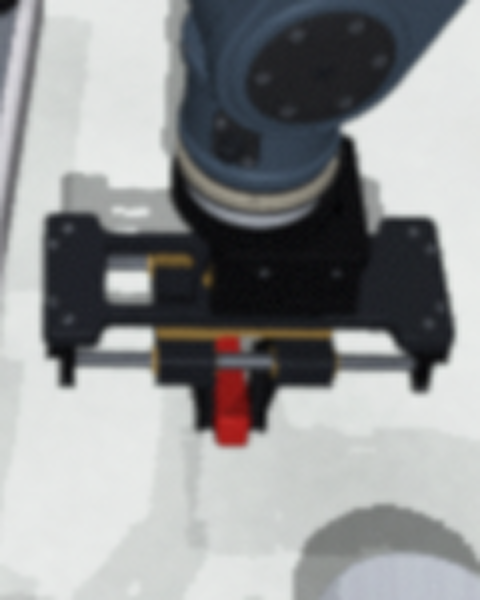

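Call:
arm_command --pt "-2 0 -5.5 0 1.2" --pt "-3 0 -9.5 0 1.2" --pt "-3 0 -9.5 0 1.2"

```text
time: 12.4
position: [0.3945, 0.2228, 0.1431]
tool_rot: [0.669, 0.743, 0.003, 0.002]
ft_force: [0.4, 0.1, -1.5]
grip_width: 0.0182
```

Call:
arm_command --pt "-4 0 -3.5 0 1.2" --pt "-4 0 -3.5 0 1.2" --pt "-4 0 -3 0 1.2"

```text
time: 12.78
position: [0.3963, 0.1832, 0.1696]
tool_rot: [0.669, 0.743, 0.0, -0.0]
ft_force: [-0.7, 0.1, -0.4]
grip_width: 0.018
```

```bash
python3 pose.py 15 170 6 .3 .5 0 .4 250 190 420 370; python3 - <<'E'
from h import *
t,_=snap("top","15"); crop(t,150,170,330,320,4,"t15")
E
```

```text
203
[0.404 0.148 0.092]
[0.401 0.172 0.126]
[0.4   0.19  0.156]
[0.395 0.203 0.178]
[0.394 0.202 0.184]
[0.394 0.199 0.188]
[0.395 0.195 0.191]
move cm [-30.24  -0.51  16.56] spin 0 | at [0.3954 0.1833 0.1686] yaw 1.677 q6 0.07 t 12.82
```

View pics/s15.png

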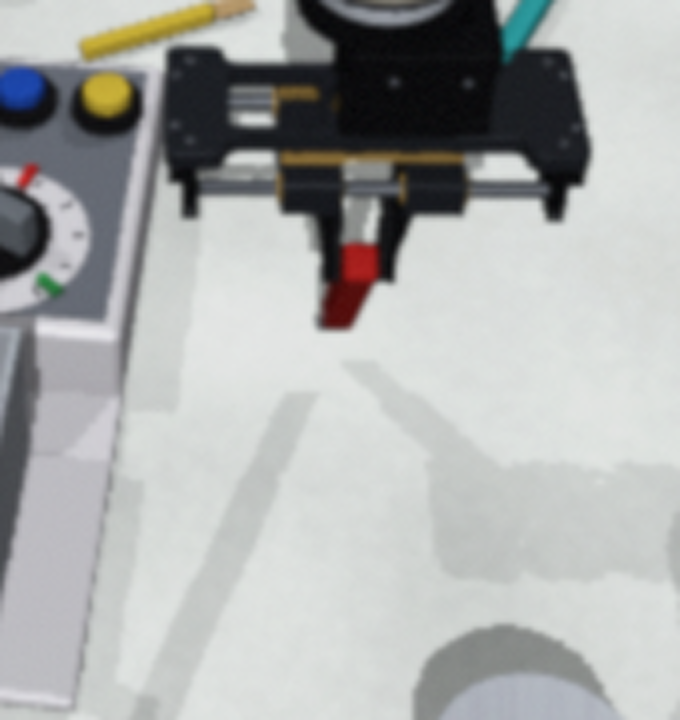

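View pics/t15.png

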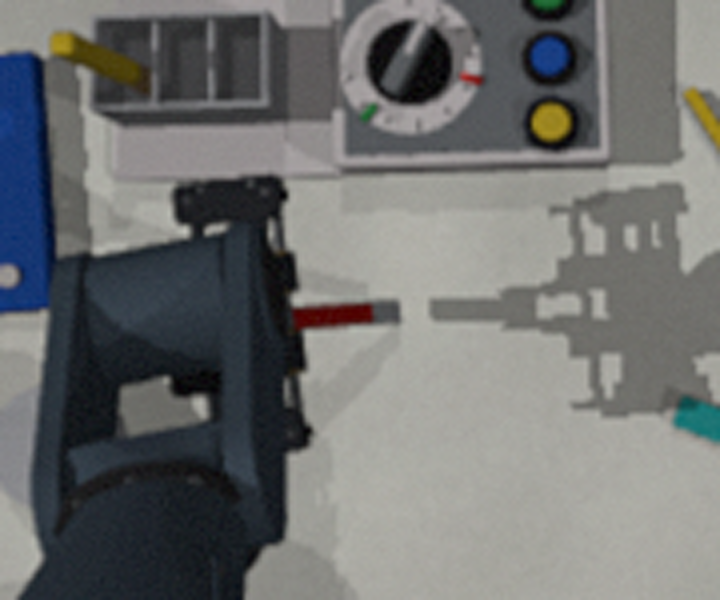

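Call:
arm_command --pt "-5 0 -3 0 1.2" --pt "-5 0 -3 0 1.2" --pt "-5 0 -2 0 1.2"

```text
time: 13.25
position: [0.4019, 0.1339, 0.1895]
tool_rot: [0.669, 0.744, 0.0, -0.0]
ft_force: [0.1, -0.5, -0.9]
grip_width: 0.0179
```

```bash
python3 pose.py 16 170 6 .3 .5 0 .4 250 190 420 370
```

```text
305
[0.406 0.114 0.093]
[0.405 0.125 0.124]
[0.404 0.135 0.149]
[0.404 0.144 0.175]
[0.402 0.151 0.196]
[0.401 0.152 0.206]
[0.4   0.144 0.21 ]
move cm [-25.29  -0.49  18.49] spin 0 | at [0.4004 0.134  0.1879] yaw 1.678 q6 -0.05 t 13.3
```

Call:
arm_command --pt "-5 0 -4 0 1.2" --pt "-5 0 -4 0 1.2" --pt "-5 0 -4 0 1.2" --pt "-5 0 -4 0 1"

```text
time: 13.8
position: [0.406, 0.0847, 0.2289]
tool_rot: [0.668, 0.744, -0.001, -0.001]
ft_force: [-0.6, -0.7, -1.0]
grip_width: 0.018
```

```bash
python3 pose.py 17 170 6 .3 .5 0 .4 250 190 420 370
```

```text
368
[0.408 0.076 0.124]
[0.407 0.083 0.152]
[0.407 0.089 0.178]
[0.406 0.095 0.203]
[0.406 0.101 0.226]
[0.404 0.103 0.243]
[0.404 0.095 0.249]
move cm [-20.32  -0.56  22.6 ] spin 0 | at [0.4061 0.0846 0.229 ] yaw 1.679 q6 -0.17 t 13.85
```

Call:
arm_command --pt "0 0 -3 0 1" --pt "2 0 -5 0 1" --pt "6 0 -7.2 0.05 1" --pt "11 0 -7.2 0.09 1" --pt "16 2 -7.2 0.09 1" --newtons 12

```text
time: 14.48
position: [0.4083, 0.2466, 0.3018]
tool_rot: [0.701, 0.713, -0.001, -0.0]
ft_force: [0.8, -0.8, 0.1]
grip_width: 0.0177
```

```bash
python3 a.py .601 .293 .300 1.59
```

```text
move cm [ 4.3  19.34  0.18] spin -0.002 | at [0.4083 0.2466 0.3018] yaw 1.588 q6 0.29 t 14.47
```

Call:
arm_command --pt "2 4.5 0 0 1" --pt "4 9.5 0 0 1" --pt "4.3 14.5 0 0 1" --pt "4.3 19.2 0 0 1" --pt "4.3 19.2 0 0 1"

```text
time: 15.1
position: [0.6037, 0.2914, 0.2995]
tool_rot: [0.701, 0.713, -0.001, -0.0]
ft_force: [-0.5, -0.4, -0.3]
grip_width: 0.0181
```

```bash
python3 pose.py 18 170 6 .5 .7 0.1 .4 150 130 330 350; python3 a.py .601 .293 .300 1.59
```

```text
553
[0.601 0.282 0.195]
[0.599 0.288 0.222]
[0.6   0.295 0.248]
[0.6   0.301 0.273]
[0.599 0.307 0.295]
[0.603 0.31  0.314]
[0.603 0.303 0.319]
move cm [-40.64 -18.58  29.67] spin 0 | at [0.6015 0.2914 0.2997] yaw 1.587 q6 0.27 t 15.15
move cm [ 0.16 -0.04 -0.03] spin -0.003 | at [0.6015 0.2914 0.2997] yaw 1.587 q6 0.27 t 15.15
```

View pics/s18.png

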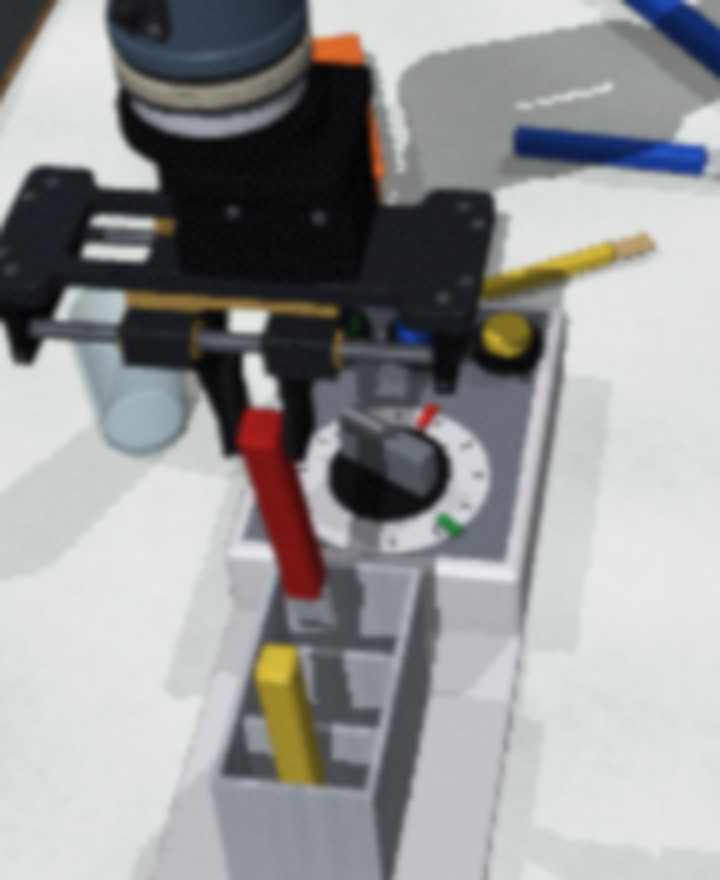

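Call:
arm_command --pt "-0.7 0 1.5 0 1" --pt "-0.7 0 4 0 1" --pt "-0.7 0 6 0 1" --pt "-0.8 0 8 0 1" --pt "-1 0 9.5 0 1" --newtons 5

```text
time: 15.78
position: [0.5994, 0.2808, 0.2055]
tool_rot: [0.701, 0.713, -0.001, -0.001]
ft_force: [-0.7, 1.0, -0.8]
grip_width: 0.0177
```

```bash
python3 pose.py 19 170 6 .5 .7 0.1 .4 150 130 330 350; python3 a.py .601 .293 .300 1.59
```

```text
466
[0.595 0.272 0.101]
[0.594 0.278 0.13 ]
[0.594 0.285 0.157]
[0.595 0.292 0.181]
[0.596 0.297 0.204]
[0.597 0.299 0.222]
[0.599 0.291 0.226]
move cm [-39.51 -18.29  20.06] spin 0 | at [0.5988 0.2802 0.2036] yaw 1.588 q6 0.25 t 15.82
move cm [ 1.28  0.25 -9.64] spin -0.002 | at [0.5988 0.2802 0.2036] yaw 1.588 q6 0.25 t 15.82
```

View pics/s19.png

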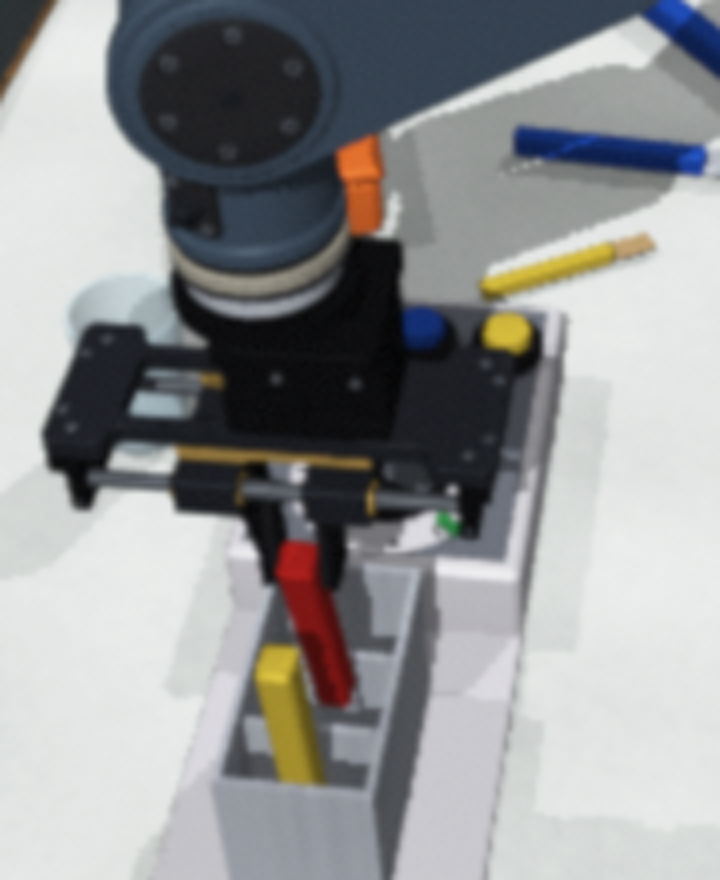

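Call:
arm_command --pt "-0.3 0 1 0 1" --pt "-0.6 0 2 0 1" --pt "-0.6 0 2.6 0 1" --pt "-0.5 0 3 0 1" --pt "-0.5 0 3 0 1" --newtons 3

```text
time: 16.45
position: [0.6021, 0.2763, 0.1776]
tool_rot: [0.701, 0.713, 0.001, 0.0]
ft_force: [-0.0, 0.2, 1.2]
grip_width: 0.0178
```

```bash
python3 pose.py 20 170 6 .5 .7 0.1 .4 150 130 330 350
```

```text
394
[0.595 0.273 0.087]
[0.597 0.278 0.112]
[0.595 0.283 0.137]
[0.596 0.289 0.162]
[0.599 0.294 0.182]
[0.599 0.294 0.196]
[0.602 0.287 0.2  ]
move cm [-39.12 -18.61  17.46] spin 0 | at [0.602  0.2762 0.1776] yaw 1.588 q6 0.25 t 16.5
```

Call:
arm_command --pt "0.5 0 0.2 0 1" --pt "0.5 0 0.2 0 2.6" --pt "0.5 0 0.2 0 4" --pt "0.5 0 0 0 4" --pt "0.5 0 -4 0 4"

```text
time: 17.12
position: [0.5992, 0.28, 0.2139]
tool_rot: [0.701, 0.713, -0.004, -0.002]
ft_force: [0.0, 0.8, -0.3]
grip_width: 0.039
```

Call:
arm_command --pt "0 0 -5 0 4" --pt "-5 -2 -8 0.3 5" --pt "-10 -4 -8 0.6 5" --pt "-16 -4 -8 0.9 5" --pt "-22 -4 -8 1.1 5"

```text
time: 17.75
position: [0.5649, 0.0588, 0.2977]
tool_rot: [0.915, 0.404, 0.0, 0.0]
ft_force: [1.4, -0.4, 0.6]
grip_width: 0.0495
```

```bash
python3 pose.py 21 170 6 .5 .7 0.1 .4 150 130 330 350;python3 - <<'E'
from h import *
t,_=snap("top","21")
for c in ('blue',):
    for a,r in blobs(t,c):
        bx=cv2.boxPoints(r); i=np.argmin([np.linalg.norm(bx[1]-bx[0]),np.linalg.norm(bx[2]-bx[1])])
        e=[(bx[0]+bx[1])/2,(bx[2]+bx[3])/2] if i==0 else [(bx[1]+bx[2])/2,(bx[3]+bx[0])/2]
        w=[onz("top",*q,0.02) for q in e]; print(c,a,np.round(w[0][:2],3),np.round(w[1][:2],3))
go((.57,-.312,.2),0)
E
```

```text
216
[0.592 0.277 0.098]
[0.593 0.289 0.116]
[0.592 0.298 0.138]
[0.592 0.304 0.159]
[0.592 0.311 0.183]
[0.598 0.31  0.192]
[0.6   0.306 0.195]
move cm [-22.11   1.02  29.45] spin 0 | at [0.5656 0.0509 0.2975] yaw 0.822 q6 0.65 t 17.8
blue 1259.5 [0.626 0.441] [0.409 0.421]
blue 381.0 [ 0.527 -0.544] [ 0.399 -0.392]
blue 168.0 [ 0.585 -0.313] [ 0.444 -0.307]
blue 65.0 [ 0.632 -0.028] [ 0.601 -0.027]
move cm [-26.72  25.1    9.74] spin 0.829 | at [0.5656 0.0546 0.2974] yaw 0.829 q6 0.64 t 17.85
```

View pics/side_21.png

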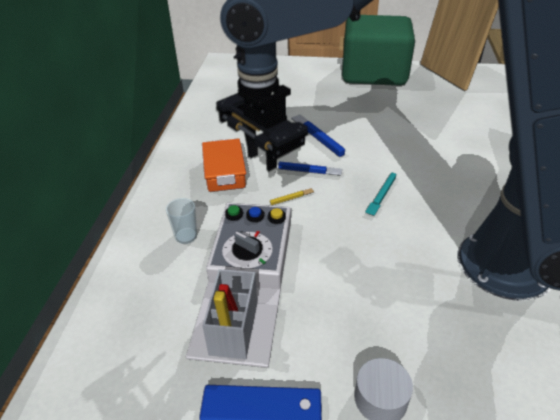

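View pics/top_21.png

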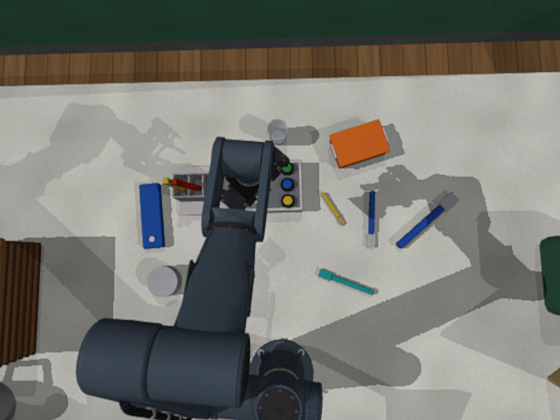

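Call:
arm_command --pt "-5 5 2 0.18 5" --pt "-11 10 4 0.37 5" --pt "-16 15 6 0.55 5" --pt "-21 20 8 0.73 5" --pt "-26.7 25.1 9.7 0.87 5"

```text
time: 18.48
position: [0.5723, -0.2424, 0.2154]
tool_rot: [1.0, -0.018, 0.0, -0.0]
ft_force: [1.3, 0.4, -0.1]
grip_width: 0.0499
```

Call:
arm_command --pt "0 0 0 0 5" --pt "0 0 5 0 5" --pt "0 0 10 0 5" --pt "0 0 10 0 5"

```text
time: 18.98
position: [0.5692, -0.2379, 0.1125]
tool_rot: [1.0, -0.015, -0.004, -0.003]
ft_force: [-0.0, -0.3, 0.8]
grip_width: 0.05
```

```bash
python3 a.py .570 -.3125 .004 -.043
```

```text
move cm [ 0.3   7.46 10.85] spin 0.013 | at [ 0.5692 -0.2379  0.1125] yaw -0.03 q6 1.02 t 18.98
```

Call:
arm_command --pt "0.3 4 2 0.01 5" --pt "0.3 7.5 4 0.01 5" --pt "0.3 7.5 8 0.01 5" --pt "0.3 7.5 9 0.01 5" --pt "0.3 7.5 9 0.01 5"

```text
time: 19.6
position: [0.5733, -0.3156, 0.0271]
tool_rot: [1.0, -0.021, 0.0, 0.0]
ft_force: [-0.3, -0.4, 0.4]
grip_width: 0.0501
```

```bash
python3 a.py .570 -.3125 .004 -.043; python3 - <<'E'
from h import *
b,_=snap("side","22"); crop(b,220,100,380,220,4,"s22")
E
```

```text
move cm [-0.34 -0.3   2.31] spin 0.002 | at [ 0.5733 -0.3156  0.0271] yaw -0.041 q6 0.94 t 19.6
```

View pics/s22.png

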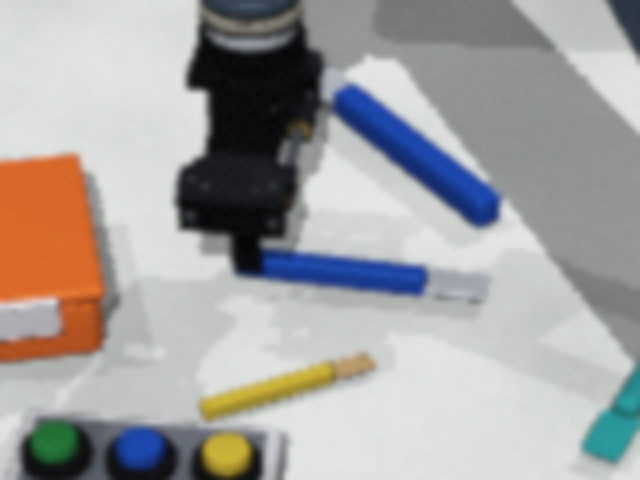

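Call:
arm_command --pt "-0.4 -0.3 1 0 5" --pt "-0.4 -0.3 2.3 0 5" --pt "-0.4 -0.3 2.3 0 3" --pt "-0.4 -0.3 2.3 0 1.2" --pt "-0.4 -0.3 2.3 0 1.2" --newtons 3

```text
time: 20.27
position: [0.5689, -0.3134, 0.0032]
tool_rot: [1.0, -0.021, 0.0, 0.0]
ft_force: [0.4, 0.4, 0.3]
grip_width: 0.0275
```

Call:
arm_command --pt "0 0 0 0 1.2" --pt "0 0 -1 0 1.2" --pt "-0.2 0 -2.5 0 1.2" --pt "-0.4 0 -4 0 1.2"

```text
time: 20.78
position: [0.5648, -0.3131, 0.0445]
tool_rot: [1.0, -0.021, 0.0, 0.0]
ft_force: [0.2, -0.1, -0.6]
grip_width: 0.0176
```

```bash
python3 pose.py 23 100 130 .35 .65 -.37 -.2 220 80 380 220
```

```text
306
[ 0.464 -0.3    0.018]
[ 0.47  -0.301  0.025]
[ 0.478 -0.3    0.03 ]
[ 0.501 -0.3    0.035]
[ 0.513 -0.302  0.04 ]
[ 0.531 -0.303  0.046]
[ 0.545 -0.299  0.053]
move cm [-15.14 -18.96   4.36] spin 0 | at [ 0.5656 -0.3139  0.0466] yaw -0.043 q6 0.93 t 20.82
```

View pics/s23.png

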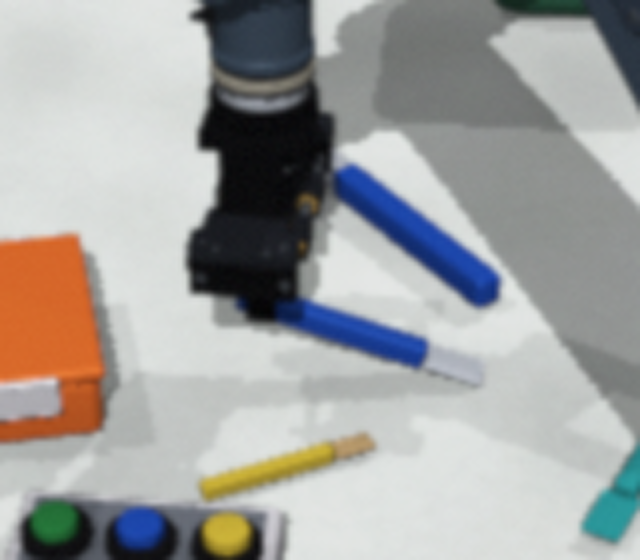

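Same method works: tilting. Jerk up and toward the head.

Call:
arm_command --pt "-2 0 -5.5 0 1.2" --pt "-3 0 -9.5 0 1.2" --pt "-3 0 -9.5 0 1.2"

```text
time: 21.2
position: [0.5362, -0.3134, 0.1424]
tool_rot: [1.0, -0.022, 0.003, 0.003]
ft_force: [0.0, 0.5, -0.2]
grip_width: 0.0179
```

Call:
arm_command --pt "-4 0 -3.5 0 1.2" --pt "-4 0 -3.5 0 1.2" --pt "-4 0 -3 0 1.2"

```text
time: 21.58
position: [0.4952, -0.3102, 0.1677]
tool_rot: [1.0, -0.022, 0.001, 0.0]
ft_force: [-0.2, -0.6, -1.6]
grip_width: 0.0182
```

Call:
arm_command --pt "-5 0 -3 0 1.2" --pt "-5 0 -3 0 1.2" --pt "-5 0 -2 0 1.2"

```text
time: 21.95
position: [0.4461, -0.3085, 0.1875]
tool_rot: [1.0, -0.021, 0.001, 0.001]
ft_force: [0.9, 0.3, -0.5]
grip_width: 0.018
```

```bash
python3 pose.py 24 100 130 .35 .65 -.37 -.2 220 80 380 220
```

```text
291
[ 0.405 -0.297  0.089]
[ 0.413 -0.298  0.105]
[ 0.417 -0.297  0.123]
[ 0.426 -0.298  0.138]
[ 0.43  -0.297  0.155]
[ 0.439 -0.298  0.169]
[ 0.45  -0.291  0.193]
move cm [ -3.07 -18.83  18.26] spin 0 | at [ 0.4452 -0.3074  0.1856] yaw -0.042 q6 0.8 t 22.0
```

View pics/s24.png

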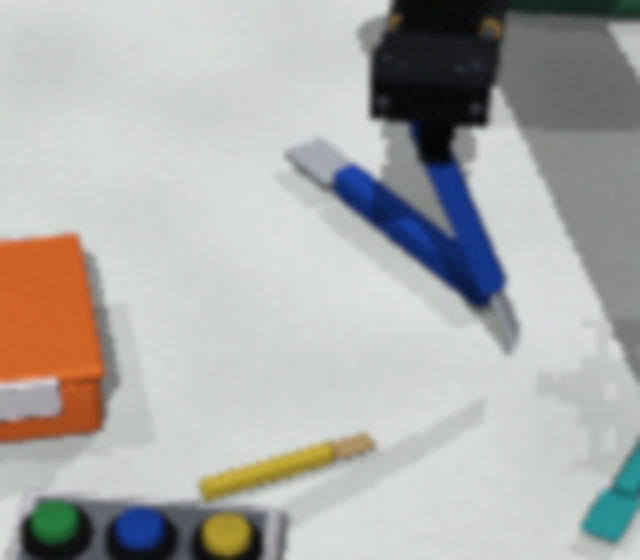

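Call:
arm_command --pt "-5 0 -4 0 1.2" --pt "-5 0 -4 0 1.2" --pt "-5 0 -4 0 1.2" --pt "-5 0 -4 0 1"

```text
time: 22.5
position: [0.3956, -0.3055, 0.2271]
tool_rot: [1.0, -0.021, -0.0, -0.0]
ft_force: [-0.0, 0.2, 0.0]
grip_width: 0.0177
```

```bash
python3 pose.py 25 100 130 .3 .65 -.37 -.2 300 40 420 200; python3 a.py .50 0 .31 .7
```

```text
297
[ 0.367 -0.293  0.126]
[ 0.373 -0.295  0.144]
[ 0.379 -0.295  0.162]
[ 0.383 -0.295  0.18 ]
[ 0.389 -0.295  0.196]
[ 0.394 -0.296  0.213]
[ 0.406 -0.287  0.242]
move cm [  1.91 -18.85  22.42] spin 0 | at [ 0.3955 -0.3055  0.2272] yaw -0.042 q6 0.73 t 22.55
move cm [  9.16 -30.96  -8.28] spin -0.742 | at [ 0.3955 -0.3055  0.2272] yaw -0.042 q6 0.73 t 22.55
```

View pics/s25.png

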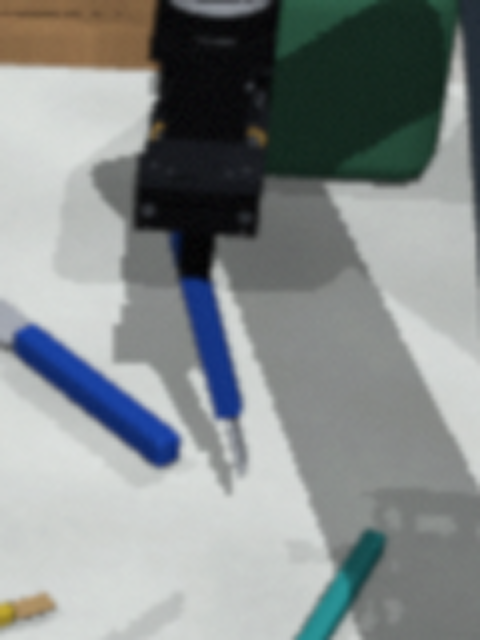

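Call:
arm_command --pt "0 0 -3 0 1" --pt "1 -3 -6 -0.18 1" --pt "3 -8 -8.3 -0.36 1" --pt "5 -13 -8.3 -0.54 1" --pt "7 -18 -8.3 -0.72 1" --newtons 12

```text
time: 23.18
position: [0.4736, -0.1272, 0.311]
tool_rot: [0.942, 0.335, 0.0, 0.0]
ft_force: [0.8, 0.2, -1.9]
grip_width: 0.0178
```

```bash
python3 a.py .48 .12 .31 1.59
```

```text
move cm [ 16.1  -18.76   0.1 ] spin -0.907 | at [ 0.4736 -0.1272  0.311 ] yaw 0.683 q6 0.4 t 23.18
```

Call:
arm_command --pt "3 -4 0 -0.18 1" --pt "6 -8 0 -0.36 1" --pt "9 -12 0 -0.54 1" --pt "12 -16 0 -0.72 1" --pt "16 -18.8 0 -0.9 1"

```text
time: 23.8
position: [0.4785, 0.1202, 0.3105]
tool_rot: [0.702, 0.712, -0.0, -0.0]
ft_force: [-0.0, -0.0, -0.1]
grip_width: 0.018
```

```bash
python3 a.py .601 .245 .31 1.59
```

```text
move cm [12.32 12.41  0.05] spin -0.006 | at [0.4785 0.1202 0.3105] yaw 1.584 q6 0.01 t 23.8
```

Call:
arm_command --pt "3 3 0 0 1" --pt "6 6 0 0 1" --pt "9 9 0 0 1" --pt "12.3 12.4 0 0 1" --pt "12.3 12.4 0 0 1"

```text
time: 24.42
position: [0.6042, 0.2444, 0.3091]
tool_rot: [0.704, 0.71, 0.0, -0.0]
ft_force: [-1.2, 0.5, -1.0]
grip_width: 0.0177
```

```bash
python3 pose.py 26 100 130 .5 .7 0.1 .4 150 130 330 350; python3 a.py .601 .245 .300 1.59
```

```text
546
[0.601 0.228 0.211]
[0.6   0.236 0.236]
[0.6   0.244 0.261]
[0.599 0.25  0.284]
[0.6   0.258 0.308]
[0.602 0.262 0.327]
[0.604 0.255 0.332]
move cm [-35.95 -18.33  30.62] spin 0 | at [0.6027 0.243  0.3092] yaw 1.579 q6 0.2 t 24.48
move cm [ 0.2  -0.17  0.92] spin -0.011 | at [0.6027 0.243  0.3092] yaw 1.579 q6 0.2 t 24.48
```

View pics/s26.png

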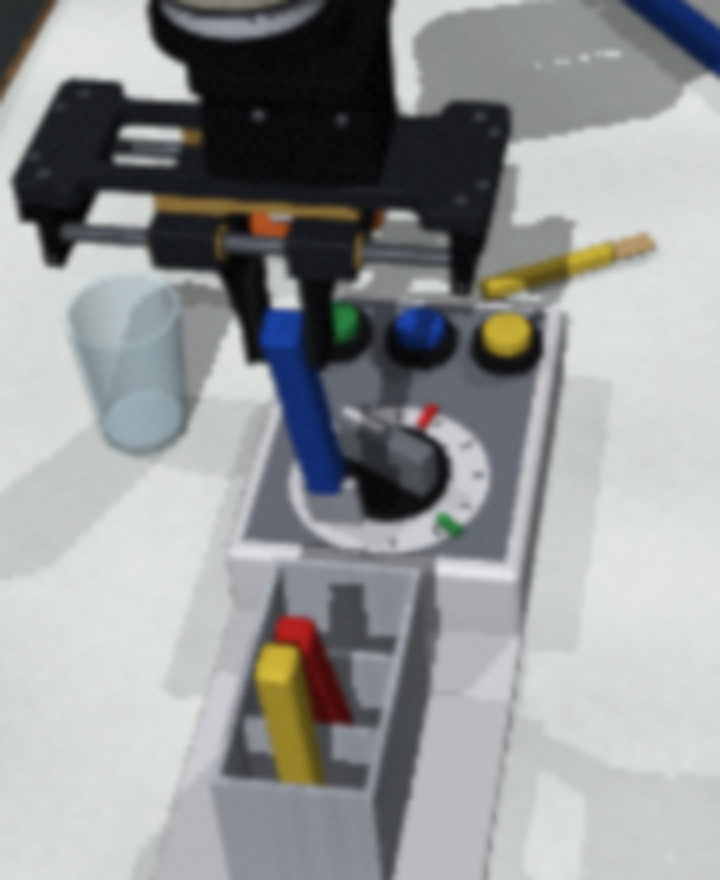

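Call:
arm_command --pt "-5 0 -4 0 1" --pt "-5 0 -4 0 1" --pt "-5 0 -3 0 1" --newtons 3

```text
time: 24.85
position: [0.6025, 0.1913, 0.3415]
tool_rot: [0.705, 0.709, 0.001, 0.0]
ft_force: [-0.4, 0.5, -1.2]
grip_width: 0.0177
```

Call:
arm_command --pt "1 0 1 0 1" --pt "2.5 0 2 0 1" --pt "4 0 3 0 1" --pt "5 0 4 0 1" --pt "5 0 4 0 1" --newtons 12

```text
time: 25.48
position: [0.6017, 0.2429, 0.2994]
tool_rot: [0.704, 0.71, -0.001, -0.001]
ft_force: [0.5, -1.1, -0.2]
grip_width: 0.0181
```

```bash
python3 pose.py 27 100 130 .5 .7 0.1 .4 150 130 330 350; python3 a.py .601 .245 .300 1.59
```

```text
603
[0.597 0.236 0.199]
[0.597 0.242 0.226]
[0.598 0.248 0.251]
[0.598 0.252 0.274]
[0.598 0.256 0.297]
[0.601 0.26  0.316]
[0.6   0.254 0.323]
move cm [-35.89 -18.25  29.73] spin 0 | at [0.6022 0.2423 0.3003] yaw 1.578 q6 0.2 t 25.52
move cm [ 0.27 -0.12  0.03] spin -0.012 | at [0.6022 0.2423 0.3003] yaw 1.578 q6 0.2 t 25.52
```

Call:
arm_command --pt "-0.8 0 1.5 0 1" --pt "-0.8 0 4 0 1" --pt "-0.8 0 6 0 1" --pt "-0.8 0 8 0 1" --pt "-0.8 0 9.5 0 1" --newtons 5

```text
time: 26.15
position: [0.6023, 0.2325, 0.2046]
tool_rot: [0.705, 0.709, -0.001, -0.0]
ft_force: [0.2, 1.4, -1.4]
grip_width: 0.0176
```

```bash
python3 pose.py 28 100 130 .5 .7 0.1 .4 150 130 330 350
```

```text
456
[0.598 0.226 0.104]
[0.597 0.232 0.132]
[0.598 0.237 0.156]
[0.599 0.242 0.183]
[0.598 0.247 0.206]
[0.601 0.249 0.223]
[0.601 0.243 0.228]
move cm [-34.94 -18.06  19.97] spin 0 | at [0.6012 0.2324 0.2027] yaw 1.576 q6 0.19 t 26.2
```

View pics/s28.png

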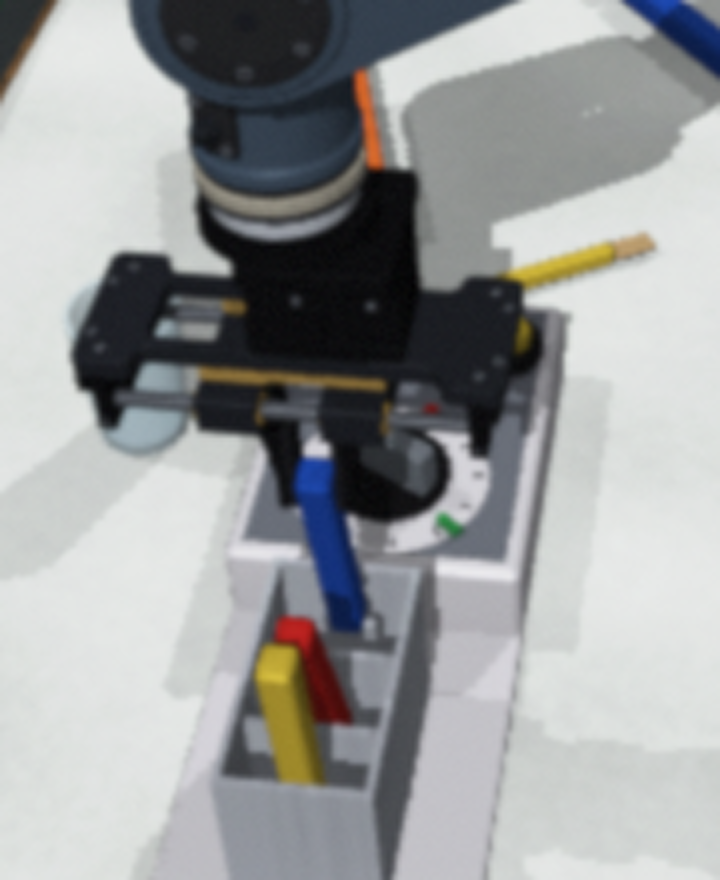

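Call:
arm_command --pt "-0.2 0 1 0 1" --pt "-0.3 0 2 0 1" --pt "-0.3 0 2.6 0 1" --pt "-0.1 0 3 0 1" --pt "0.2 0 3.1 0 1" --newtons 3

```text
time: 26.82
position: [0.6027, 0.2359, 0.1752]
tool_rot: [0.705, 0.709, 0.0, 0.0]
ft_force: [-0.9, -0.0, 0.3]
grip_width: 0.0178
```

```bash
python3 pose.py 29 100 130 .5 .7 0.1 .4 150 130 330 350
```

```text
410
[0.598 0.231 0.093]
[0.598 0.237 0.115]
[0.598 0.242 0.141]
[0.598 0.248 0.163]
[0.6   0.252 0.184]
[0.602 0.251 0.196]
[0.597 0.243 0.2  ]
move cm [-35.31 -18.26  17.21] spin 0 | at [0.6026 0.2364 0.1751] yaw 1.578 q6 0.19 t 26.88
```

Call:
arm_command --pt "0.5 0 0.1 0 1" --pt "0.5 0 0.1 0 2.6" --pt "0.5 0 0.1 0 4" --pt "0.5 0 0 0 4" --pt "0.5 0 -4 0 4"

```text
time: 27.5
position: [0.6001, 0.24, 0.2121]
tool_rot: [0.705, 0.709, -0.004, -0.002]
ft_force: [-0.4, 0.2, 0.7]
grip_width: 0.0389
```

Call:
arm_command --pt "0 0 -6 0 4" --pt "-6 -5 -12 0 5" --pt "-12 -10 -12 0 5" --pt "-18 -15 -12 0 5"

```text
time: 28.0
position: [0.4921, 0.1058, 0.3319]
tool_rot: [0.705, 0.71, 0.001, 0.001]
ft_force: [0.4, -0.6, 1.0]
grip_width: 0.0497
```

```bash
python3 pose.py 30 100 130 .5 .7 0.1 .4 150 130 330 350;python3 - <<'E'
from h import *
t,_=snap("top","30"); crop(t,160,140,330,230,4.5,"t30")
E
```

```text
289
[0.595 0.239 0.102]
[0.596 0.248 0.124]
[0.596 0.256 0.144]
[0.597 0.263 0.162]
[0.597 0.269 0.18 ]
[0.601 0.269 0.191]
[0.602 0.261 0.194]
move cm [-21.92  -6.37  32.8 ] spin 0 | at [0.4851 0.1015 0.331 ] yaw 1.576 q6 -0.02 t 28.05
```

View pics/s30.png

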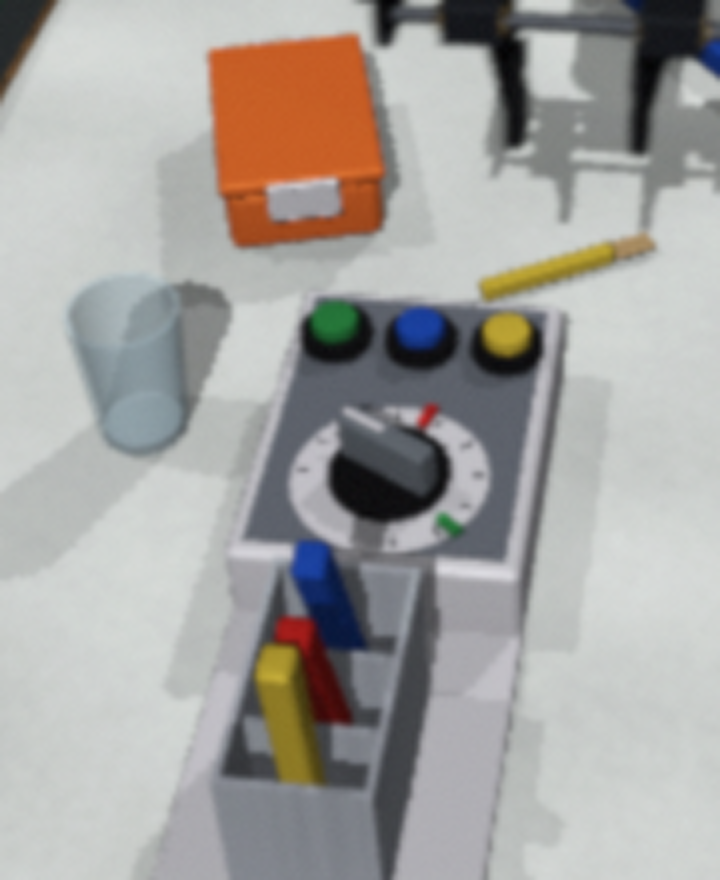

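View pics/t30.png

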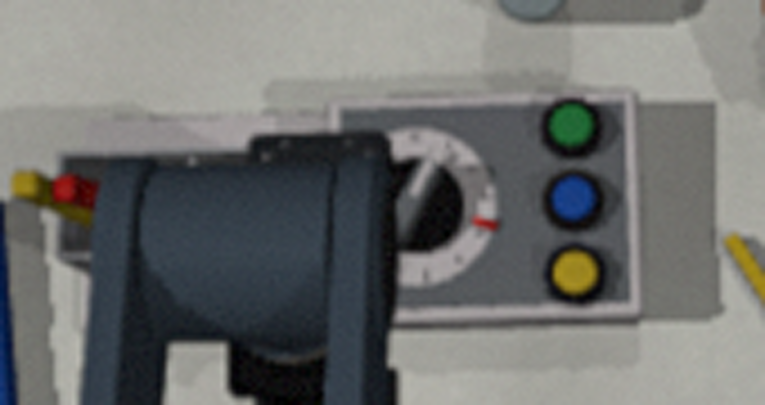

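Call:
arm_command --pt "-1 4 2 -0.18 4" --pt "-1.6 8 5 -0.36 4" --pt "-1.6 11.8 8 -0.54 4" --pt "-1.6 11.8 11 -0.72 4" --pt "-1.6 11.8 15 -0.9 4"

```text
time: 28.72
position: [0.6126, 0.0922, 0.1796]
tool_rot: [0.323, 0.946, 0.001, 0.001]
ft_force: [-0.3, 0.2, -0.9]
grip_width: 0.0398
```

Call:
arm_command --pt "0 0 0 -0.18 4" --pt "0 0 0 -0.22 4" --pt "0 0 0 -0.22 4"

```text
time: 29.1
position: [0.6112, 0.0922, 0.18]
tool_rot: [0.221, 0.975, 0.0, 0.0]
ft_force: [-0.3, 0.6, 0.4]
grip_width: 0.0399
```

```bash
python3 a.py .603 .085 .081 2.70
```

```text
move cm [ 0.43 -1.01  9.9 ] spin -0.003 | at [0.6112 0.0922 0.18  ] yaw 2.697 q6 -1.16 t 29.1
```

Call:
arm_command --pt "0.4 -1 1 0 4" --pt "0.4 -1 4 0 4" --pt "0.4 -1 6 0 4" --pt "0.4 -1 6 0 4"

```text
time: 29.6
position: [0.6007, 0.0842, 0.1184]
tool_rot: [0.221, 0.975, -0.0, -0.002]
ft_force: [0.1, 0.3, -0.4]
grip_width: 0.04
```

```bash
python3 a.py .603 .085 .081 2.70; python3 - <<'E'
from h import *
b,_=snap("side","31"); crop(b,170,150,320,300,5,"s31")
E
```

```text
move cm [-0.17  0.17  3.74] spin -0.003 | at [0.6007 0.0842 0.1184] yaw 2.697 q6 -1.17 t 29.6
```

View pics/s31.png

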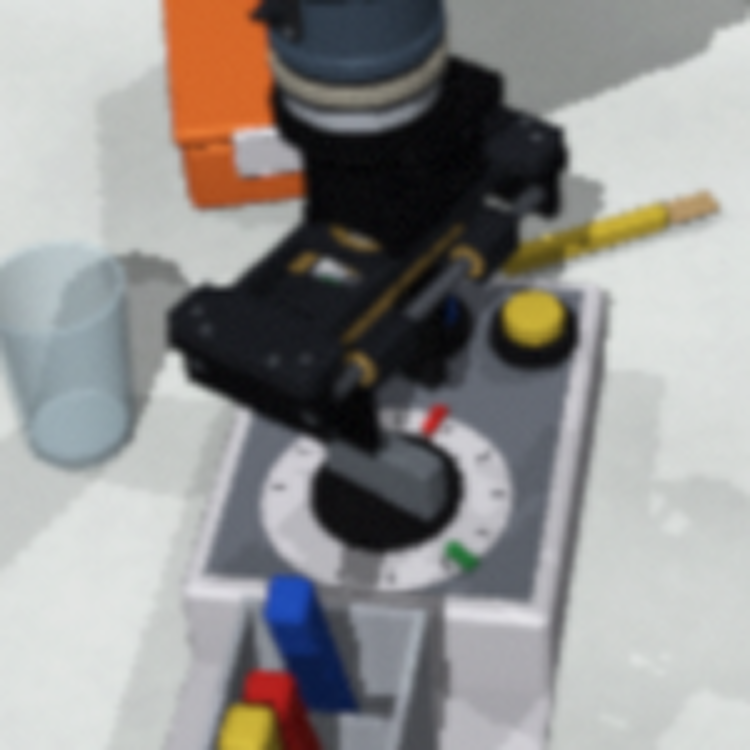

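Call:
arm_command --pt "-0.2 0.2 2 0 4" --pt "-0.2 0.2 3.6 0 4" --pt "-0.2 0.2 3.6 0 3" --pt "-0.2 0.2 3.6 0 1.2" --pt "-0.2 0.2 3.6 0 1.2" --newtons 15

```text
time: 30.28
position: [0.6059, 0.0854, 0.0849]
tool_rot: [0.22, 0.975, 0.0, 0.001]
ft_force: [-0.8, -1.5, 0.1]
grip_width: 0.0182
```

Call:
arm_command --pt "0 0 0 0 1.2"

```text
time: 30.4
position: [0.6056, 0.0848, 0.0849]
tool_rot: [0.22, 0.975, -0.0, 0.0]
ft_force: [-0.5, -2.9, 0.6]
grip_width: 0.0161
```

```bash
python3 a.py .603 .085 .081 2.70
```

```text
move cm [ 0.24 -0.09  0.39] spin -0.002 | at [0.6056 0.0848 0.0849] yaw 2.698 q6 -1.17 t 30.4
```

Call:
arm_command --pt "0 0 0 0.15 1.2" --pt "0 0 0 0.3 1.2" --pt "0 0 0 0.45 1.2" --pt "0 0 0 0.6 1.2" --pt "0 0 0 0.75 1.2"

```text
time: 31.02
position: [0.6058, 0.0848, 0.0849]
tool_rot: [0.564, 0.826, -0.0, 0.001]
ft_force: [0.1, -2.1, -0.5]
grip_width: 0.016
```

Call:
arm_command --pt "0 0 0 0.15 1.2" --pt "0 0 0 0.3 1.2" --pt "0 0 0 0.45 1.2" --pt "0 0 0 0.63 1.2" --pt "0 0 0 0.63 1.2"

```text
time: 31.65
position: [0.606, 0.0848, 0.0849]
tool_rot: [0.79, 0.613, 0.0, 0.001]
ft_force: [1.5, -2.6, 0.7]
grip_width: 0.016
```

```bash
python3 a.py .603 .085 .081 1.318; python3 - <<'E'
from h import *
b,_=snap("side","32"); crop(b,170,150,320,300,5,"s32")
t,_=snap("top","32"); crop(t,200,140,330,230,6,"t32")
E
```

```text
move cm [-0.06 -0.3   0.39] spin 0.001 | at [0.606  0.0848 0.0849] yaw 1.319 q6 0.21 t 31.65
```

View pics/s32.png

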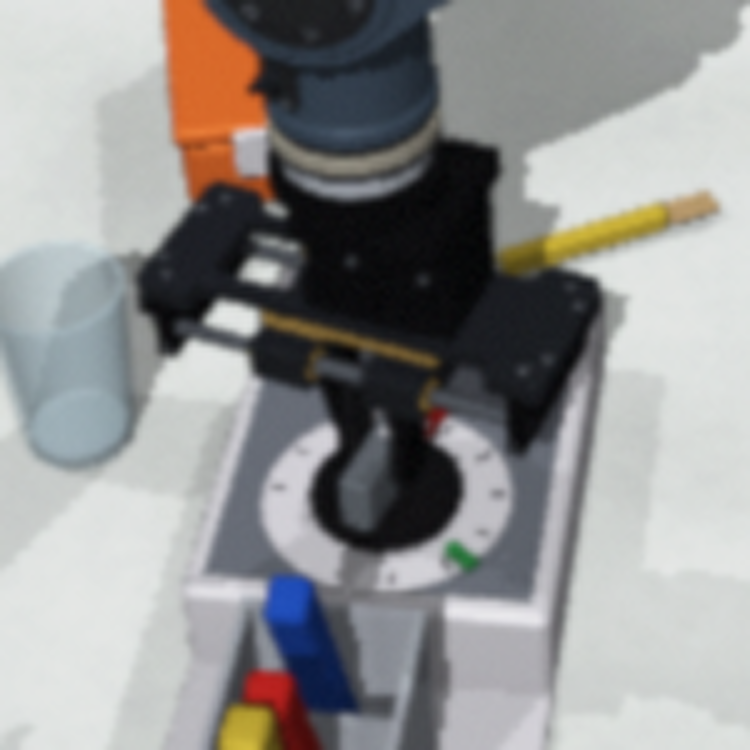

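Call:
arm_command --pt "0 0 0 0 2.5" --pt "0 0 0 0 4" --pt "0 0 -2 0 4" --pt "0 0 -6 0 4" --pt "0 0 -10 0 4"

```text
time: 32.38
position: [0.6048, 0.0861, 0.1848]
tool_rot: [0.791, 0.612, -0.0, -0.001]
ft_force: [-0.1, 0.4, -0.7]
grip_width: 0.0399
```

Call:
arm_command --pt "-5 -4 -2 0 4" --pt "-10 -9 -2 0 2" --pt "-14 -14 -2 0 0" --pt "-18 -20 -2 0 0"

```text
time: 32.88
position: [0.3873, -0.0308, 0.2045]
tool_rot: [0.79, 0.612, 0.0, 0.0]
ft_force: [-0.2, -0.3, 1.3]
grip_width: 0.0178
```

```bash
python3 - <<'E'
from h import *
b,_=snap("side","33"); crop(b,200,180,320,290,6,"s33")
t,_=snap("top","33"); crop(t,220,150,310,220,8,"t33"); go((.55,-.03,.15))
E
```

```text
move cm [ 4.2  16.44  5.33] spin 0 | at [ 0.3803 -0.029   0.2033] yaw 1.315 q6 -0.12 t 32.98
```

View pics/s33.png

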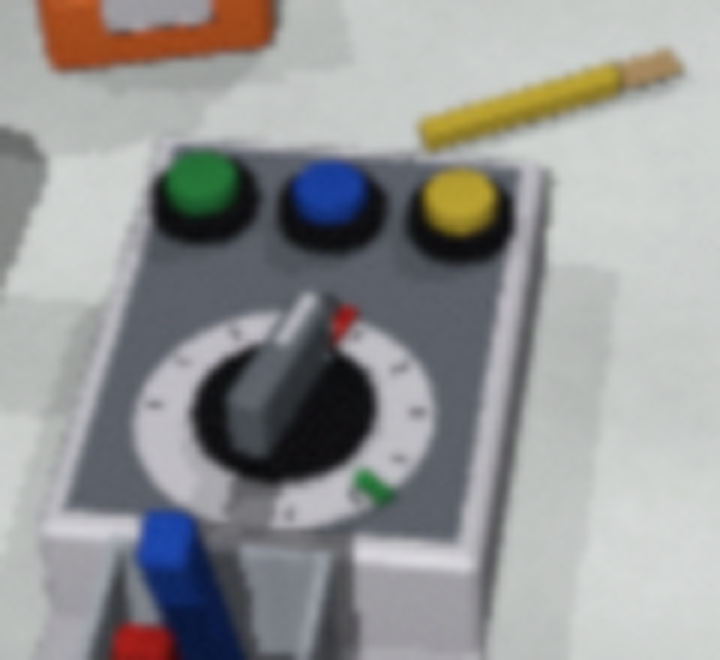

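View pics/t33.png

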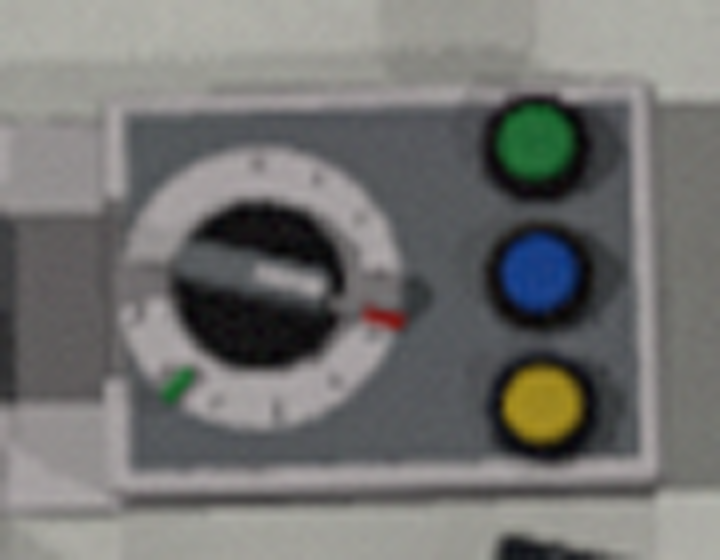

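```bash
python3 - <<'E'
from h import *
b=cv2.imread("pics/top_33.png"); f=8
g=lambda u,v,z: onz("top",220+(u+.5)/f-.5,150+(v+.5)/f-.5,z)[:2]
# disc fit: dark pixels in up-scaled crop
c=cv2.resize(b[150:220,220:310],None,fx=8,fy=8,interpolation=cv2.INTER_CUBIC)
h=cv2.cvtColor(c,cv2.COLOR_BGR2HSV)
ring=((h[...,2]>130)&(h[...,1]<40)).astype(np.uint8); ring[:, :0]=0
def rad(axis_px):
    pass
r=((h[...,1]>120)&((h[...,0]<8)|(h[...,0]>170))).astype(np.uint8)
gr=((h[...,1]>100)&(h[...,0]>50)&(h[...,0]<80)).astype(np.uint8); gr[:, 300:]=0
ax=g(261,289,.062); print("axis ring",ax)
A=np.array([.605,.0848])
for n,m in(("red",r),("green",gr)):
    ys,xs=np.nonzero(m); W=np.array([g(x,y,.066) for x,y in zip(xs,ys)])
    for C in (ax,A,np.array([.603,.0848])):
        d=W.mean(0)-C; print(n,len(xs),"angle",np.degrees(np.arctan2(d[1],d[0])),"r",np.linalg.norm(d),"rmin",np.linalg.norm(W-C,axis=1).min())
st=((h[...,2]>175)&(h[...,1]<40)); st[:, :245]=0; st[:,332:]=0; st[:262]=0; st[300:]=0
ys,xs=np.nonzero(st); W=np.array([g(x,y,.1) for x,y in zip(xs,ys)])
v=cv2.fitLine(W.astype(np.float32),cv2.DIST_L2,0,.01,.01).ravel(); print("stripe",len(xs),W.mean(0),np.degrees(np.arctan2(v[1],v[0])), W.min(0),W.max(0))
for p in((180,258),(330,290)): print(g(*p,.1))
# deck orientation
for p in ((115,100),(640,88),(655,475),(125,492)): print("deck",g(*p,.06))
for c_ in('yellow','blue','green'):
    for n in('top','side'):
        bb=cv2.imread(f"pics/{n}_33.png")
        for a,rr in blobs(bb,c_,amin=40):
            if max(rr[1])<14 and min(rr[1])>8 or (n=='side' and max(rr[1])<22 and min(rr[1])>8): print(c_,n,np.round(rr[0],1),np.round(onz(n,*rr[0],.08),4))
E
```

```text
axis ring [0.60394297 0.08505806]
red 529 angle -104.83819133997002 r 0.05319743447580337 rmin 0.044356308687114286
red 529 angle -106.00923761747973 r 0.0532297893956681 rmin 0.044383909289542986
red 529 angle -103.91921720506555 r 0.05271327164773334 rmin 0.04387900080589348
green 476 angle 139.49178280680144 r 0.053008077603527236 rmin 0.04502602224740615
green 476 angle 140.01228926139183 r 0.05398160431056622 rmin 0.04599779814845073
green 476 angle 138.60856118834596 r 0.05246498456934648 rmin 0.04448768188694039Traceback (most recent call last):
  File "<stdin>", line 20, in <module>
cv2.error: OpenCV(4.12.0) /io/opencv/modules/imgproc/src/linefit.cpp:618: error: (-215:Assertion failed) npoints2 >= 0 || npoints3 >= 0 in function 'fitLine'
```

```bash
python3 - <<'E'
from h import *
b=cv2.imread("pics/top_33.png"); f=8
g=lambda u,v,z: onz("top",220+(u+.5)/f-.5,150+(v+.5)/f-.5,z)[:2]
c=cv2.resize(b[150:220,220:310],None,fx=8,fy=8,interpolation=cv2.INTER_CUBIC)
h=cv2.cvtColor(c,cv2.COLOR_BGR2HSV); V=h[...,2].astype(int)
st=(V>150); st[:, :250]=0; st[:,326:]=0; st[:258]=0; st[305:]=0
ys,xs=np.nonzero(st); print(len(xs))
W=np.array([g(x,y,.1) for x,y in zip(xs,ys)],np.float32)
v=cv2.fitLine(W,cv2.DIST_L2,0,.01,.01).ravel(); print("stripe",W.mean(0),np.degrees(np.arctan2(v[1],v[0])),W.min(0),W.max(0), "dir from axis",np.degrees(np.arctan2(*(W.mean(0)-[.604,.085])[::-1])))
for p in((180,258),(330,290)): print(g(*p,.1))
for p in ((115,100),(640,88),(655,475),(125,492)): print("deck",g(*p,.06))
for c_ in('yellow','blue','green'):
    for n in('top','side'):
        bb=cv2.imread(f"pics/{n}_33.png")
        for a,rr in blobs(bb,c_,amin=40):
            if max(rr[1])<24 and min(rr[1])>7: print(c_,n,np.round(rr[0],1),np.round(onz(n,*rr[0],.08),4))
go((.55,-.03,.15))
E
```

```text
323
stripe [0.60059243 0.06969681] 74.02356 [0.59610444 0.05917104] [0.60462445 0.08116001] dir from axis -102.5532721261487
[0.61056177 0.11401297]
[0.5963823  0.05398862]
deck [0.68501958 0.14538533]
deck [ 0.68542305 -0.0724433 ]
deck [ 0.52421949 -0.07518799]
deck [0.52119262 0.14163703]
yellow top [287.5 200. ] [ 0.5518 -0.0304  0.08  ]
yellow side [276.  213.5] [ 0.5523 -0.022   0.08  ]
blue top [286.5 183.5] [ 0.6058 -0.0281  0.08  ]
blue side [254.5 211.5] [ 0.6059 -0.023   0.08  ]
green top [286.5 167. ] [ 0.6603 -0.029   0.08  ]
green side [233.  210.5] [ 0.6594 -0.0205  0.08  ]
move cm [ 4.2  16.44  5.33] spin 0 | at [ 0.3803 -0.029   0.2033] yaw 1.315 q6 -0.12 t 32.98
```

```bash
python3 a.py .552 -.029 .12 
```

```text
move cm [ 4.34 16.61  8.33] spin 0 | at [ 0.3803 -0.029   0.2033] yaw 1.315 q6 -0.12 t 32.98
```

Call:
arm_command --pt "1 5 0 0 0" --pt "2.5 10 2 0 0" --pt "4.3 15 4 0 0" --pt "4.3 16.6 7 0 0" --pt "4.3 16.6 7 0 0"

```text
time: 33.6
position: [0.5599, -0.0297, 0.132]
tool_rot: [0.791, 0.612, -0.001, -0.002]
ft_force: [-0.4, 0.7, -0.7]
grip_width: 0.0005
```

Call:
arm_command --pt "0 0 0 0 0"

```text
time: 33.72
position: [0.5595, -0.03, 0.1347]
tool_rot: [0.791, 0.612, -0.0, -0.0]
ft_force: [-0.6, -1.0, 0.7]
grip_width: 0.0005
```

```bash
python3 a.py .552 -.029 .09 
```

```text
move cm [-0.1  -0.75  4.47] spin 0 | at [ 0.5595 -0.03    0.1347] yaw 1.318 q6 -0.0 t 33.73
```

Call:
arm_command --pt "-0.1 -0.7 2 0 0" --pt "-0.1 -0.7 4.4 0 0" --pt "-0.1 -0.7 4.8 0 0" --pt "-0.1 -0.7 5.2 0 0"

```text
time: 34.22
position: [0.5537, -0.0299, 0.0836]
tool_rot: [0.791, 0.612, 0.001, 0.001]
ft_force: [-0.3, -0.5, 0.1]
grip_width: 0.0002
```

Call:
arm_command --pt "0 0 0.3 0 0" --pt "0 0 0.5 0 0" --pt "0 0 0.5 0 0"

```text
time: 34.6
position: [0.5539, -0.0299, 0.0779]
tool_rot: [0.791, 0.612, 0.0, 0.001]
ft_force: [0.6, 0.5, 3.1]
grip_width: 0.0004
```

Call:
arm_command --pt "0 0 0.2 0 0" --pt "0 0 0.4 0 0" --pt "0 0 0.4 0 0"

```text
time: 34.98
position: [0.554, -0.0299, 0.0761]
tool_rot: [0.791, 0.612, 0.001, 0.001]
ft_force: [-4.0, 0.2, 20.6]
grip_width: 0.0006
```

Call:
arm_command --pt "0 0 -1.5 0 0" --pt "0 0 -3 0 0" --pt "0 0 -3 0 0"

```text
time: 35.35
position: [0.5539, -0.0299, 0.1043]
tool_rot: [0.791, 0.612, 0.001, 0.001]
ft_force: [0.3, 0.2, -0.3]
grip_width: 0.0005
```

```bash
python3 a.py .606 -.0285 .09 
```

```text
move cm [1.44 5.01 1.43] spin 0 | at [ 0.5539 -0.0299  0.1043] yaw 1.317 q6 -0.0 t 35.35
```

Call:
arm_command --pt "0.7 2.5 0 0 0" --pt "1.4 5 0 0 0" --pt "1.4 5 0 0 0" --pt "1.4 5 1.4 0 0" --pt "1.4 5 1.8 0 0"

```text
time: 35.98
position: [0.6026, -0.0283, 0.0835]
tool_rot: [0.791, 0.612, -0.002, -0.002]
ft_force: [-0.4, 1.0, -0.1]
grip_width: 0.0
```

Call:
arm_command --pt "0 0 0.5 0 0" --pt "0 0 0.8 0 0" --pt "0 0 1 0 0" --pt "0 0 1.1 0 0" --pt "0 0 1.1 0 0"

```text
time: 36.6
position: [0.6039, -0.0285, 0.0763]
tool_rot: [0.791, 0.612, -0.001, -0.001]
ft_force: [-5.7, -0.2, 13.0]
grip_width: 0.0003
```

Call:
arm_command --pt "0 0 -2 0 0" --pt "0 0 -6 0 2" --pt "0 0 -8 0 4" --pt "0 0 -8 0 4"

```text
time: 37.1
position: [0.607, -0.0291, 0.1563]
tool_rot: [0.791, 0.612, 0.002, 0.002]
ft_force: [-0.0, 0.0, -0.4]
grip_width: 0.0227
```

```bash
python3 - <<'E'
from h import *
b,_=snap("side","34"); crop(b,180,180,320,300,5,"s34")
go((.605,.085,.085),1.317)
E
```

```text
move cm [11.01 -2.94  6.99] spin 0.0 | at [ 0.6058 -0.0289  0.1549] yaw 1.317 q6 0.02 t 37.15
```

View pics/s34.png

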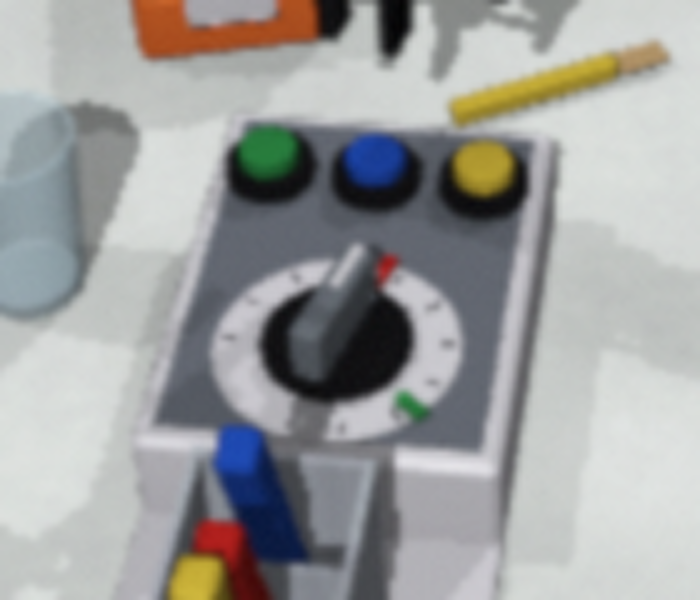

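Call:
arm_command --pt "4 -1.5 -1 0 4" --pt "8 -2.9 -1 0 4" --pt "11 -2.9 0 0 4" --pt "11 -2.9 0 0 4" --pt "11 -2.9 3 0 4"

```text
time: 37.78
position: [0.6064, 0.0846, 0.125]
tool_rot: [0.791, 0.612, 0.002, 0.002]
ft_force: [0.6, -0.1, -0.6]
grip_width: 0.0401
```

```bash
python3 a.py .605 .085 .085 1.317
```

```text
move cm [-0.   -0.14  4.  ] spin 0.001 | at [0.6064 0.0846 0.125 ] yaw 1.318 q6 0.21 t 37.77
```

Call:
arm_command --pt "0 -0.1 2 0 4" --pt "0 -0.1 3.8 0 4" --pt "0 -0.1 3.8 0 2.5" --pt "0 -0.1 3.8 0 1.2" --pt "0 -0.1 3.8 0 1.2" --newtons 15

```text
time: 38.4
position: [0.6049, 0.0851, 0.0873]
tool_rot: [0.791, 0.612, 0.001, 0.001]
ft_force: [5.4, -2.7, -2.8]
grip_width: 0.0182
```

Call:
arm_command --pt "0 0 0 0 1.2" --pt "0 0 0 0.15 1.2" --pt "0 0 0 0.3 1.2" --pt "0 0 0 0.45 1.2" --pt "0 0 0 0.6 1.2"

```text
time: 39.02
position: [0.6061, 0.0847, 0.0875]
tool_rot: [0.937, 0.349, 0.002, 0.001]
ft_force: [3.3, -2.3, -0.3]
grip_width: 0.016
```

Call:
arm_command --pt "0 0 0 0.15 1.2" --pt "0 0 0 0.3 1.2" --pt "0 0 0 0.45 1.2" --pt "0 0 0 0.6 1.2" --pt "0 0 0 0.75 1.2"

```text
time: 39.65
position: [0.6062, 0.0845, 0.0875]
tool_rot: [1.0, -0.019, 0.003, 0.001]
ft_force: [3.7, -1.9, -0.2]
grip_width: 0.0156
```

```bash
python3 a.py .605 .085 .085 -.709
```

```text
move cm [-0.12 -0.04  0.25] spin 0.672 | at [0.6062 0.0845 0.0875] yaw -0.037 q6 1.57 t 39.65
```

Call:
arm_command --pt "0 0 0 0.15 1.2" --pt "0 0 0 0.3 1.2" --pt "0 0 0 0.45 1.2" --pt "0 0 0 0.6 1.2" --pt "0 0 0 0.67 1.2"

```text
time: 40.28
position: [0.6061, 0.0844, 0.0874]
tool_rot: [0.939, -0.345, 0.003, -0.0]
ft_force: [3.6, -2.7, -0.5]
grip_width: 0.0162
```

Call:
arm_command --pt "0 0 0 0 1.2" --pt "0 0 0 0 2.5" --pt "0 0 0 0 4" --pt "0 0 -4 0 4" --pt "0 0 -9 0 4"

```text
time: 40.9
position: [0.6016, 0.0858, 0.1757]
tool_rot: [0.939, -0.344, -0.003, 0.001]
ft_force: [0.5, -0.8, 0.9]
grip_width: 0.0388
```

```bash
python3 a.py .40 -.03 .2 -.709
```

```text
move cm [-7.92 21.86 -2.43] spin 0.007 | at [0.6016 0.0858 0.1757] yaw -0.702 q6 2.23 t 40.9
```

Call:
arm_command --pt "-2 6 -2 -0.18 4" --pt "-4 11 -2.5 -0.36 2" --pt "-6 16 -2.5 -0.54 0" --pt "-8 21.8 -2.5 -0.72 0" --pt "-8 21.8 -2.5 -0.9 0"

```text
time: 41.52
position: [0.3965, -0.029, 0.2009]
tool_rot: [0.995, 0.099, -0.003, -0.001]
ft_force: [1.1, -0.6, 0.1]
grip_width: 0.008
```

```bash
python3 - <<'E'
from h import *
b,_=snap("side","35"); crop(b,180,180,320,360,4,"s35")
t,_=snap("top","35"); crop(t,220,150,310,220,8,"t35"); go((.660,-.0285,.12),1.317)
E
```

```text
move cm [25.51  4.94  8.14] spin -1.123 | at [ 0.4002 -0.0292  0.2014] yaw 0.194 q6 1.02 t 41.62
```

View pics/s35.png

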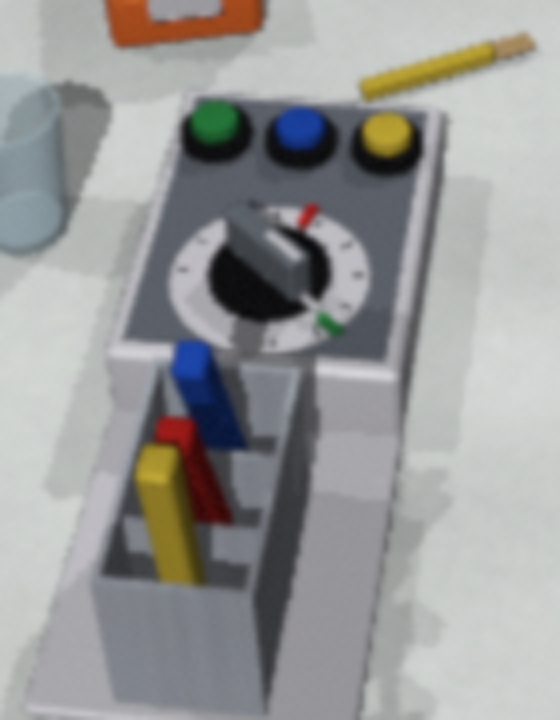

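View pics/t35.png

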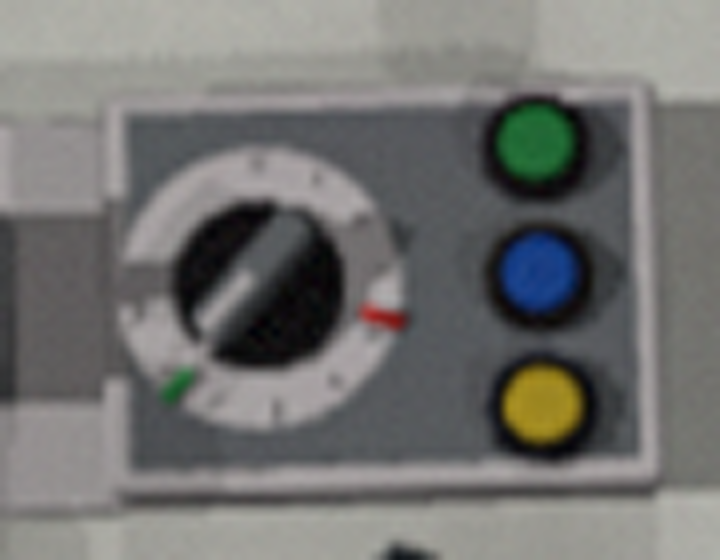

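```bash
python3 - <<'E'
from h import *
b=cv2.imread("pics/top_35.png"); f=8
g=lambda u,v,z: onz("top",220+(u+.5)/f-.5,150+(v+.5)/f-.5,z)[:2]
c=cv2.resize(b[150:220,220:310],None,fx=8,fy=8,interpolation=cv2.INTER_CUBIC)
h=cv2.cvtColor(c,cv2.COLOR_BGR2HSV); V=h[...,2].astype(int)
st=(V>140).astype(np.uint8); st[:, :196]=0; st[:,265:]=0; st[:255]=0; st[338:]=0
n,l,s,ce=cv2.connectedComponentsWithStats(st); i=1+np.argmax(s[1:,4]); print(s[i])
ys,xs=np.nonzero(l==i); W=np.array([g(x,y,.1) for x,y in zip(xs,ys)],np.float32)
v=cv2.fitLine(W,cv2.DIST_L2,0,.01,.01).ravel(); print("stripe",np.degrees(np.arctan2(v[1],v[0])), "from axis",np.degrees(np.arctan2(*(W.mean(0)-[.604,.085])[::-1])))
e1,e2=g(290,218,.1),g(207,330,.1); print("bar",e1,e2,np.degrees(np.arctan2(*(e2-e1)[::-1])))
E
```

```text
[203 275  47  52 687]
stripe -42.343872 from axis 135.40077650386456
bar [0.62593514 0.0697499 ] [0.58117188 0.10333449] 143.1201472652261
```

Call:
arm_command --pt "5 1 0 0 0" --pt "11 2.5 1 0 0" --pt "17 3.7 3 0 0" --pt "22 4.5 5 0 0" --pt "25.5 4.9 8 0 0"

```text
time: 42.25
position: [0.6652, -0.027, 0.1208]
tool_rot: [0.995, 0.097, 0.002, 0.0]
ft_force: [0.3, 0.1, 0.4]
grip_width: 0.0002
```

Call:
arm_command --pt "0 0 0 0 0" --pt "0 0 0 0 0"

```text
time: 42.5
position: [0.6607, -0.027, 0.1208]
tool_rot: [0.995, 0.097, -0.001, -0.0]
ft_force: [0.5, 0.3, 0.3]
grip_width: 0.0006
```

```bash
python3 a.py .660 -.0285 .083
```

```text
move cm [-0.1   0.13  3.78] spin 0 | at [ 0.6607 -0.027   0.1208] yaw 0.195 q6 1.17 t 42.5
```

Call:
arm_command --pt "-0.1 0.1 2 0 0" --pt "-0.1 0.1 3.6 0 0" --pt "-0.1 0.1 4.1 0 0" --pt "-0.1 0.1 4.5 0 0" --pt "-0.1 0.1 4.7 0 0"

```text
time: 43.12
position: [0.66, -0.0289, 0.0762]
tool_rot: [0.995, 0.098, -0.001, -0.0]
ft_force: [-5.8, 0.8, 16.3]
grip_width: 0.0005
```

Call:
arm_command --pt "0 0 0.1 0 0" --pt "0 0 0.1 0 0"

```text
time: 43.38
position: [0.6599, -0.0289, 0.0763]
tool_rot: [0.995, 0.098, -0.001, 0.0]
ft_force: [-6.1, 1.4, 13.8]
grip_width: 0.0005
```

Bottomed at the same level (0.076) as the other two. Lift and retreat.

Call:
arm_command --pt "0 0 -2 0 0" --pt "0 0 -6 0 0" --pt "0 0 -11 0 0" --pt "-5 2 -12 0 0" --pt "-10 5 -12 0 0"

```text
time: 44.0
position: [0.5733, -0.0981, 0.1961]
tool_rot: [0.995, 0.099, 0.003, 0.002]
ft_force: [-0.3, -1.2, -0.3]
grip_width: 0.0008
```

Call:
arm_command --pt "-6 3 0 0 0" --pt "-12 7 0 0 0" --pt "-12 7 0 0 0" --pt "-12 7 0 0 0"

```text
time: 44.5
position: [0.4687, -0.1905, 0.1942]
tool_rot: [0.995, 0.096, 0.001, 0.001]
ft_force: [0.1, -0.2, -0.8]
grip_width: 0.0004
```

```bash
python3 - <<'E'
from h import *
b,_=snap("side","36"); crop(b,180,180,320,360,4,"s36")
t,_=snap("top","36"); crop(t,150,130,430,260,2.8,"t36"); go((.660,-.0285,.12))
E
```

```text
move cm [ 21.81 -12.06   7.38] spin 0 | at [ 0.4696 -0.1893  0.1938] yaw 0.196 q6 0.77 t 44.6
```

View pics/s36.png

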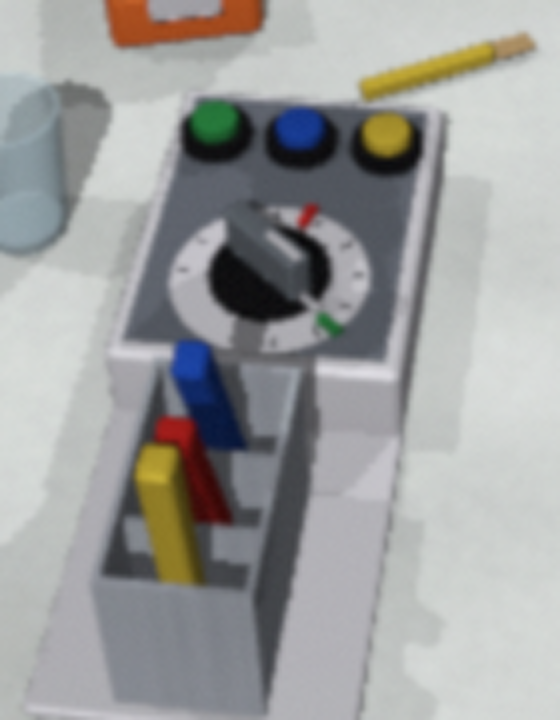

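View pics/t36.png

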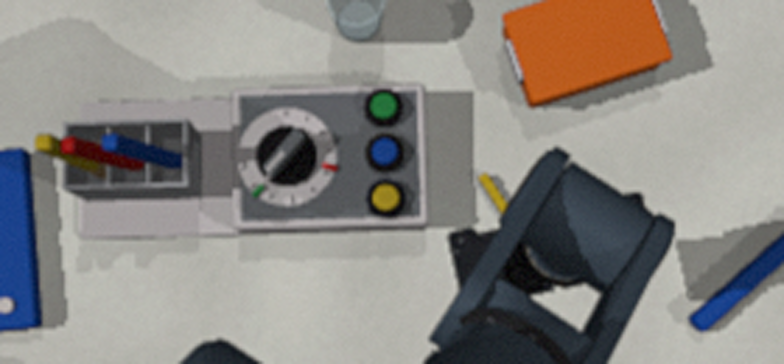

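View pics/side_36.png

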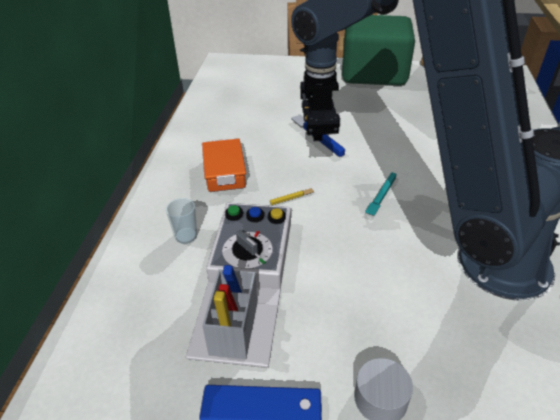

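```bash
python3 -c "
from rig import robot
print(robot.hand_in())"
```

```text
the job is handed in; nothing more can be done
None
```

I handed the job in at about 45 s. My last camera checks showed everything in place, but hand-in gave no verdict.

**Servers:** Three were on the bench: the rice paddle, the spreader and the turner; I saw no spoon or fork. All three stand in the caddy, one per bay, head down and leaning left. I measured the turner's lean at about 21°. I did not compute the other two, but they look no steeper. The tool could not tilt, so I held each server lightly by its handle end and let it swing down.

**Dial and keys:**

| Step | Check |
|---|---|
| Dial to red marker | Marker at 104–106° clockwise, hand angle about 104.4°, image estimates 102.6–106° |
| Yellow key | Bottomed at about 76 mm, 20.6 N |
| Blue key | Bottomed at about 76 mm, 13 N |
| Dial to green marker | Marker at about 139.5°, hand angle 139.8°, image estimates 135–143° |
| Green key | Bottomed at about 76 mm, 16.3 N |

- **Spread in the image estimates:** they differ by a few degrees, but all fall within the 7° tolerance. In the final pictures the white pointer visibly runs into the green marker.
- **Final state:** all three keys look up, and the arm is well clear. The tumbler, bento box, snack tin, cutlery case and look-alikes appear unmoved. I judged that from the pictures and did not measure it.

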